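# Put the washed filling-machine parts away

### The job

Put the washed filling-machine parts away: thread the two spacers fully down onto the brass shaft, turned so that their flats meet the shaft's flat, first the blue one and the yellow one on top of it. Stand everything green upright, side by side, well inside the green tray and the red tamper upright, well inside the red tray, and leave the white bowl and the amber jar where they are.

Things in the scene. Friction and masses are not known exactly. Their poses are not given: they have to be found in the camera images.
- blue_spacer: Blue plastic collar, 54 mm across and 30 mm high (white marking bar), with a D-shaped bore: radius 14.2 mm, cut off by a flat 4.2 mm from the axis on its +x side, where a 5 mm bar across the top marks it. Origin: centre of the underside, on the bore axis; z up, x from the axis towards the flat. Stands flat on the table; about 70 g.
- yellow_spacer: Yellow plastic collar, 54 mm across and 24 mm high (black marking bar), with a D-shaped bore: radius 14.2 mm, cut off by a flat 4.2 mm from the axis on its +x side, where a 5 mm bar across the top marks it. Origin: centre of the underside, on the bore axis; z up, x from the axis towards the flat. Stands flat on the table; about 70 g.
- green_tamper: Green plastic tamper, upright, one piece: a round foot 50 mm across and 16 mm high, a neck 18 mm across, and a round knob to grip, 28 mm across, from 34 to 66 mm above its underside (66 mm tall in all). Origin: centre of the underside, z up. About 110 g.
- red_tamper: Red plastic tamper, upright, one piece: a round foot 50 mm across and 16 mm high, a neck 18 mm across, and a round knob to grip, 28 mm across, from 34 to 66 mm above its underside (66 mm tall in all). Origin: centre of the underside, z up. About 110 g.
- green_ring: Green plastic forming ring: a plain open tube standing upright, 56 mm across outside, 48 mm inside, 50 mm high. Origin: centre of the underside, z up. About 60 g.
- shaft_stand: Fixed stand: round black base, 110 mm across, 12 mm high, with an upright brass D-section shaft, radius 12 mm, a flat 2 mm from the axis on its +x side (white bar on the base); top 77 mm above the table, last 7 mm tapered. Spacers go on only with x axes matching within about 10 degrees; blue's underside seats at 12 mm, yellow's at 42. Origin: on the axis, underside of base; z up, x towards the flat.
- green_tray: Green plastic shallow open tray, fixed to the table: outside 130 (x) by 190 (y) by 20 mm high, walls and floor 4 mm thick. Origin: centre of the underside; x across its short side, y along its long side, z up. Starts empty.
- red_tray: Red plastic shallow open tray, fixed to the table: outside 130 (x) by 190 (y) by 20 mm high, walls and floor 4 mm thick. Origin: centre of the underside; x across its short side, y along its long side, z up. Starts empty.
- bowl: White ceramic bowl, 84 mm across and 40 mm high, loose bystander: leave it alone. Origin: centre of the underside.
- jar: Amber glass jar with a steel lid, 56 mm across and 60 mm high, loose bystander: leave it alone. Origin: centre of the underside.
There are look-alikes about, which are no part of the job. There is more than one size of the red_tamper; the job needs the smallest.

How it is judged:
By the outcome, as a careful person would: the job done as asked, in the order asked, and still so for the second after the job is handed in, with the robot touching nothing.
It also fails if it takes over 128 s, if anything falls off the work surface, if the arm or the gripper's body presses on something with over 40 N, if the wrist force passes 120 N, or if a joint passes its speed limit or range.

### The arm

A 6-joint arm with a two-finger parallel gripper is mounted at the origin on the work surface. World frame = base frame: x ahead of the robot, y to its left, z up, the work surface at z = 0. Lengths are in m, angles in rad, forces in N, time in s.
With the tool pointing down it reaches from about 0.375 to 0.9 m from the base axis. Payload 3.1 kg.
Tool frame: the origin (TCP) lies between the finger pads; the fingertips stand 25 mm ahead of it and the grasp point (between the pads) lies 6 mm ahead of it; y points along the fingers, x is the direction in which the jaws open and shut, and the axes are right-handed (so a half turn about y gives the same grasp; the last joint's range is limited). The gripper opens to 87 mm and grips with 3 to 60 N. Pads are 19 mm wide; open, the fingers measure 117 mm over their backs; the gripper's body (75 mm by 190 mm) begins 51 mm behind the grasp point.
Start: joints at [-1.377, 0.527, 1.433, -0, 1.181, -0.178], TCP at [0.227, -0.582, 0.248] pointing down, gripper open.
Joint ranges: [-3.08, 3.08], [-0.75, 2.2], [0.22, 2.44], [-1.43, 4.57], [0, 2.65], [-2.85, 2.85]. Speed limits (rad/s): [2.79, 2.79, 3.14, 3.14, 3.14, 3.14].

### API

Orientations are given as a unit quaternion [x, y, z, w].
In Python, from rig import robot gives the robot as it stands.
- The arm moves only by the tool carry_out, never from a script. Its argument "moves" is a list of rows, each a list of 7 numbers: the opening, from 0 (shut) to 1 (fully open), then the shift along the tool's x, y, z in cm, then the turn, a rotation vector about the tool's x, y, z in rad. In form: [[grip, x, y, z, rx, ry, rz], ...]. A call has 1 to 20 rows; each row is the pose to reach, as a shift and turn from the pose commanded when the call began, along the tool's axes at that moment; what a row does not reach only later rows make up. A row lasts 1/10 s, in which the tool goes at most 50 mm and 8.59 degrees, less where a joint would pass 70% of its speed; a pose out of reach is approached as far as the arm can. A call with a gripper value outside its range is refused whole. The fingers move at their own pace and stop on an object; "force" is the grip in N (left out, the last holds). Time passes only in rows, so rows that repeat a pose let the fingers close. It gives the time, the measured TCP pose, the force and the opening at its end, in the units of the state.
- robot.get_obs(): the state, without advancing time (a new reading comes with each control period).
- robot.camera(name): name is "side" or "top"; returns the picture (480x640x3 uint8, red, green, blue); there is no depth.
- robot.camera_params(name): a dict with "fx", "fy", "cx", "cy" (pixels), "extrinsics" (4x4, takes a point from camera to world coordinates). Camera axes: x right, y down, z forward; pixel columns grow to the right and rows downward; lengths in m; the calibration is good to about 2 mm. A picture is of the moment at which its call begins. camera_params takes no time and is no camera call.
- robot.hand_in(): hands the job in, once; it reports no verdict.
The state is a dict: "time": time; "q": joint angles; "joint_velocities": joint speeds; "joint_torque": joint torques, N m; "position": TCP position; "tool_rot": TCP orientation; "ft_force": force on the tool from outside, world axes, zero at the start; "moment": the same for the moment, N m; "grip_width": finger opening in m.
Only numpy, scipy, OpenCV 4.12 (cv2) and the standard library are available. Lean on these libraries where they do the work, as an engineer would, in place of code of your own. Each camera call takes 0.05 s, during which the arm holds its last target.

## Working session

There is one attempt and no reset: what is moved stays moved. The work goes in short steps, Python scripts to look and compute and a tool call to move; the robot and the scene stay as the last step left them, time stands still between calls to the robot, and variables do not carry over. Pictures are saved under pics/ and viewed, and the job is handed in when it is done.

Besides the shell and the picture viewer there is one more tool, called after ">>>" by a JSON object that holds its "name" and its "arguments", one argument or row to a line. carry_out: Moves the arm, as the interface text tells. Its arguments: {"type":"object","properties":{"moves":{"type":"array"},"force":{"type":"number"}},"required":["moves"]}

```bash
ls; mkdir -p pics; python3 - <<'E'
from rig import robot
import cv2, numpy as np
for n in("top","side"):
    im=robot.camera(n); cv2.imwrite(f"pics/{n}0.png",im[:,:,::-1])
    p=robot.camera_params(n); print(n,p["fx"],p["fy"],p["cx"],p["cy"]); print(np.round(p["extrinsics"],4))
print(robot.get_obs())
E
```

```text
pics
top 445.7856413897405 445.7856413897405 317.25086170166725 236.39442441083023
[[-0.0112 -0.9964  0.0842  0.4126]
 [-0.9998  0.0125  0.0155 -0.0134]
 [-0.0165 -0.084  -0.9963  0.9954]
 [ 0.      0.      0.      1.    ]]
side 464.1930307581532 464.1930307581532 322.4260015296424 241.65218611963354
[[ 0.9997 -0.0017  0.0227  0.4997]
 [-0.0188 -0.6267  0.7791 -0.6853]
 [ 0.0129 -0.7793 -0.6265  0.5913]
 [ 0.      0.      0.      1.    ]]
{'time': 0.1, 'q': array([-1.37750893e+00,  5.28374045e-01,  1.43376881e+00, -4.10299162e-05,
        1.18138142e+00, -1.78478263e-01]), 'joint_velocities': array([ 0.00010909, -0.00075895, -0.00145261,  0.00126856, -0.0014107 ,
        0.00138818]), 'joint_torque': array([-2.89007667e-04, -4.40986097e+01, -1.77149820e+01,  6.33824011e-02,
        5.33474749e-02, -3.87099487e-05]), 'position': array([ 0.22695002, -0.58168926,  0.24667062]), 'tool_rot': array([-0.58332693,  0.39947076, -0.398479  ,  0.58426645]), 'ft_force': array([-0.18902278, -0.4925544 , -0.1942689 ]), 'moment': array([-0.03622034,  0.05566257, -0.02386029]), 'grip_width': 0.08686943120799781}
```

View pics/top0.png

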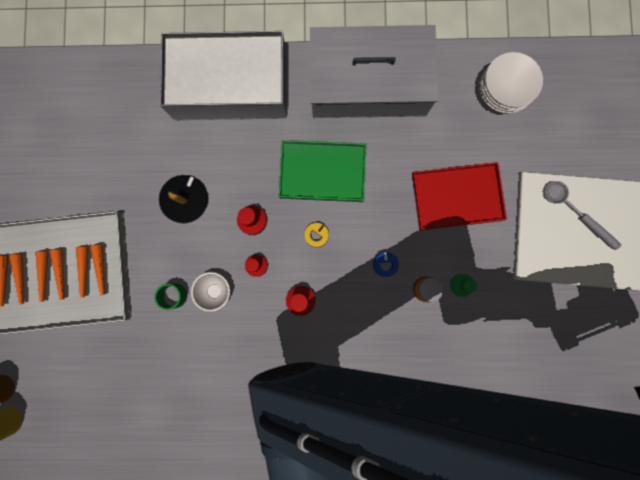

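View pics/side0.png

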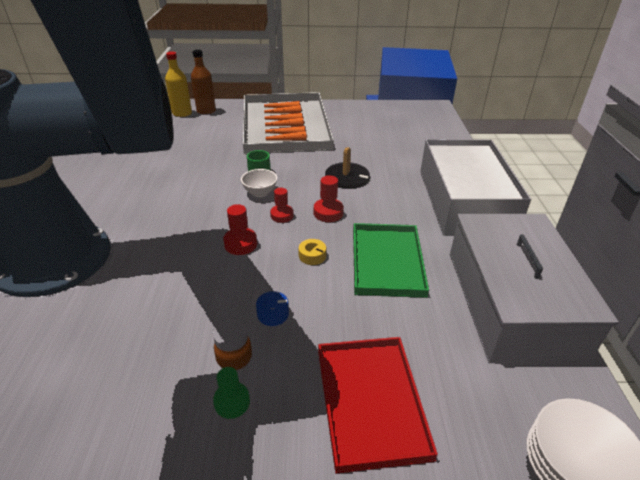

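```bash
python3 - <<'E'
from rig import robot
from scipy.spatial.transform import Rotation as R
print(R.from_quat(robot.get_obs()['tool_rot']).as_matrix().round(3))
E
```

```text
[[ 0.363 -0.     0.932]
 [-0.932  0.002  0.363]
 [-0.002 -1.     0.   ]]
```

```bash
python3 - <<'E'
import cv2
a=cv2.imread("pics/top0.png"); b=cv2.imread("pics/side0.png")
cv2.imwrite("pics/c_top.png",cv2.resize(a[165:325,145:345],None,fx=4,fy=3.75,interpolation=cv2.INTER_CUBIC)) 
def crop(im,x,y,w,h,f): return cv2.resize(im[y:y+h,x:x+w],None,fx=f,fy=f,interpolation=cv2.INTER_CUBIC)
cv2.imwrite("pics/c_top.png",crop(a,145,170,200,150,4))
cv2.imwrite("pics/c_top2.png",cv2.convertScaleAbs(crop(a,360,150,160,150,4),alpha=1.6))
cv2.imwrite("pics/c_side.png",crop(b,205,140,200,150,4))
cv2.imwrite("pics/c_side2.png",cv2.convertScaleAbs(crop(b,200,280,140,150,4),alpha=1.6))
E
```

```text
(no output)
```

View pics/c_top.png

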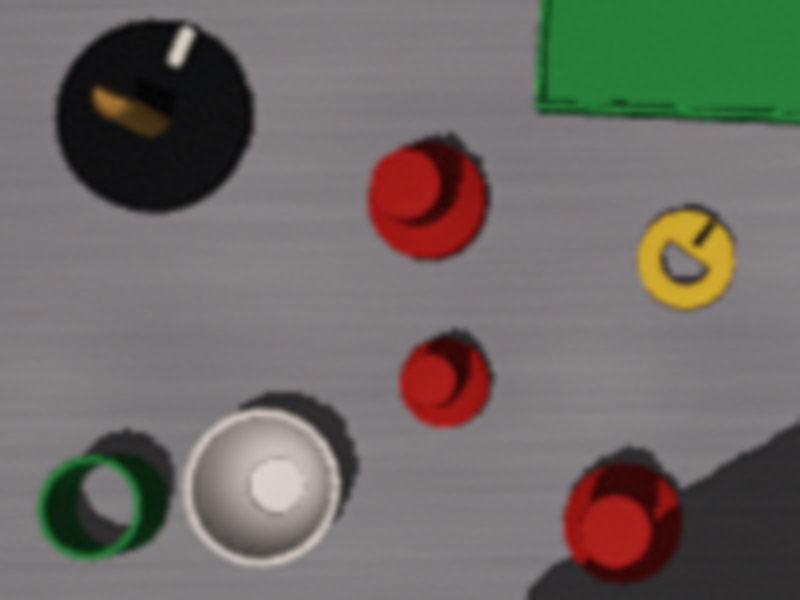

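View pics/c_top2.png

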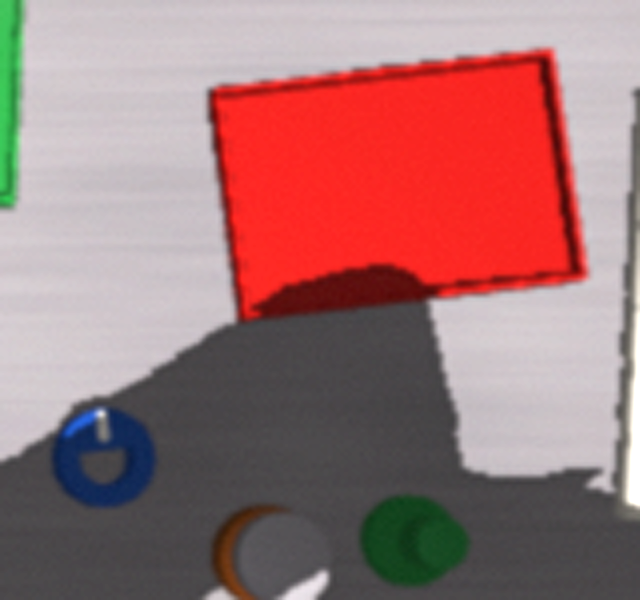

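View pics/c_side.png

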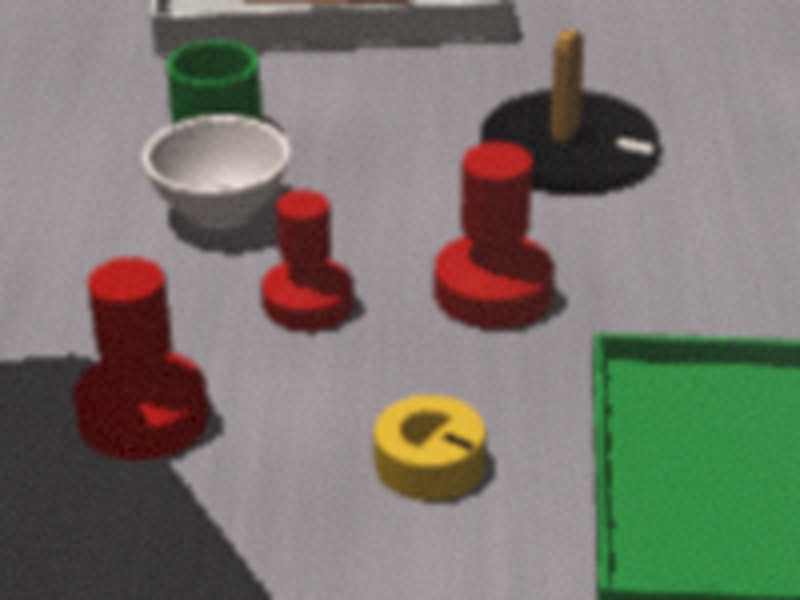

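View pics/c_side2.png

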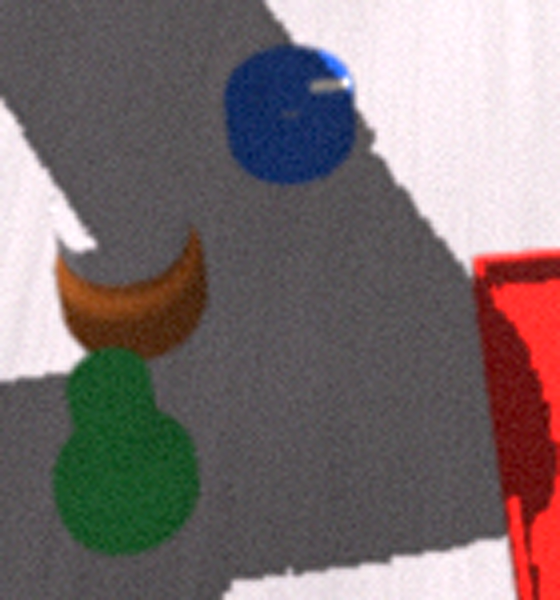

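```bash
cat > h.py <<'E'
import numpy as np, cv2, json
from scipy.optimize import minimize
from scipy.spatial.transform import Rotation as R
from rig import robot
P={n:robot.camera_params(n) for n in("top","side")}
def proj(n,X):
    p=P[n];E=np.array(p["extrinsics"]);X=np.atleast_2d(X)
    c=(X-E[:3,3])@E[:3,:3]
    return np.c_[p["fx"]*c[:,0]/c[:,2]+p["cx"],p["fy"]*c[:,1]/c[:,2]+p["cy"]]
def ray(n,uv):
    p=P[n];E=np.array(p["extrinsics"])
    return E[:3,3],E[:3,:3]@np.array([(uv[0]-p["cx"])/p["fx"],(uv[1]-p["cy"])/p["fy"],1])
def at_z(n,uv,z):
    o,d=ray(n,uv); return o+d*(z-o[2])/d[2]
def tri(a,b):
    (o1,d1),(o2,d2)=ray("top",a),ray("side",b)
    d1/=np.linalg.norm(d1);d2/=np.linalg.norm(d2)
    t=np.linalg.lstsq(np.c_[d1,-d2],o2-o1,rcond=None)[0]
    p,q=o1+d1*t[0],o2+d2*t[1]
    return (p+q)/2,np.linalg.norm(p-q)
A=np.linspace(0,2*np.pi,48,endpoint=False)
def circ(c,r,z): return np.c_[c[0]+r*np.cos(A),c[1]+r*np.sin(A),np.full(48,c[2]+z)]
S=4
def sil(n,c,parts,box):
    """parts: list of (r,z0,z1); silhouette, supersampled, in box x0,y0,x1,y1"""
    x0,y0,x1,y1=box
    m=np.zeros(((y1-y0)*S,(x1-x0)*S),np.uint8)
    for r,z0,z1 in parts:
        u=np.r_[proj(n,circ(c,r,z0)),proj(n,circ(c,r,z1))]
        u=(u-[x0,y0]+.5)*S-.5
        h=cv2.convexHull(u.astype(np.float32)).reshape(-1,2)
        cv2.fillPoly(m,[np.round(h*16).astype(np.int32)],255,shift=4)
    return cv2.resize(m,(x1-x0,y1-y0),interpolation=cv2.INTER_AREA)/255.
def fit(masks,parts,c0,ignore={},views=("top","side"),fz=True):
    def boxof(n):
        u=proj(n,np.vstack([circ(c0,parts[0][0]+.025,0),circ(c0,parts[0][0]+.025,parts[-1][2])]))
        a=np.floor(u.min(0)).astype(int);b=np.ceil(u.max(0)).astype(int)
        return max(a[0],0),max(a[1],0),min(b[0],640),min(b[1],480)
    B={n:boxof(n) for n in views}
    def cost(v):
        c=np.r_[v[:2],v[2] if fz else c0[2]]
        e=0
        for n in views:
            x0,y0,x1,y1=B[n];d=abs(sil(n,c,parts,B[n])-masks[n][y0:y1,x0:x1])
            if n in ignore: d=d*(~ignore[n][y0:y1,x0:x1])
            e+=d.sum()
        return e
    v=np.array(c0[:3] if fz else c0[:2],float)
    for k in(.008,.003,.001):
        s=np.vstack([v]+[v+k*np.eye(len(v))[i] for i in range(len(v))])
        v=minimize(cost,v,method="Nelder-Mead",options=dict(initial_simplex=s,xatol=1e-4,fatol=.05)).x
    return v,cost(v)
def colmask(rgb,col):
    h=cv2.cvtColor(rgb,cv2.COLOR_RGB2HSV);H,Sa,V=[h[...,i].astype(int) for i in range(3)]
    if col=="red": m=((H<7)|(H>172))&(Sa>150)&(V>35)
    if col=="green": m=(H>45)&(H<85)&(Sa>110)&(V>25)
    if col=="blue": m=(H>100)&(H<128)&(Sa>120)&(V>30)
    if col=="yellow": m=(H>18)&(H<34)&(Sa>130)&(V>60)
    if col=="black": m=(V<45)
    return m
def goto(pos=None,xdir=None,grasp=True):
    """print shift(cm)/rotvec in tool axes to bring grasp point to pos, tool x (horizontal) heading deg"""
    o=robot.get_obs();M=R.from_quat(o["tool_rot"]).as_matrix()
    yaw=np.arctan2(M[1,0],M[0,0])
    if xdir is None: t=yaw
    else: t=np.radians(xdir)
    T=np.c_[[np.cos(t),np.sin(t),0],[0,0,-1],[-np.sin(t),np.cos(t),0]]
    if np.linalg.det(T)<0: T[:,2]*=-1
    p=np.array(pos)-(T[:,1]*.006 if grasp else 0)
    sh=M.T@(p-o["position"])*100; rv=R.from_matrix(M.T@T).as_rotvec()
    print("t",round(o["time"],2),"grasp now",(o["position"]+M[:,1]*.006).round(4),"yaw",np.degrees(yaw).round(1),"-> shift",sh.round(2),"rot",rv.round(3))
E
python3 - <<'E'
from h import *
I={n:cv2.imread(f"pics/{n}0.png")[:,:,::-1].copy() for n in P}
for col in("red","green","blue","yellow","black"):
    for n in P:
        m=colmask(I[n],col)
        k,l,s,c=cv2.connectedComponentsWithStats(m.astype(np.uint8))
        print(col,n,[(s[i].tolist(),c[i].round(1).tolist()) for i in range(1,k) if s[i,4]>60])
E
```

```text
red top [([413, 163, 93, 67, 5041], [458.8, 195.7]), ([237, 206, 30, 29, 669], [251.4, 219.6]), ([245, 255, 22, 22, 380], [255.8, 265.2]), ([286, 286, 29, 30, 690], [300.2, 300.2])]
red side [([167, 52, 9, 7, 61], [171.1, 55.0]), ([314, 175, 28, 47, 899], [328.1, 200.5]), ([271, 188, 22, 34, 511], [280.9, 206.4]), ([224, 205, 33, 50, 1120], [238.8, 232.2]), ([318, 338, 119, 135, 12008], [373.0, 406.0])]
green top [([279, 141, 87, 60, 4834], [322.1, 170.5]), ([451, 274, 26, 22, 440], [462.7, 284.7]), ([155, 283, 32, 27, 419], [169.5, 296.0])]
green side [([247, 150, 22, 20, 333], [257.6, 159.0]), ([354, 224, 74, 73, 4702], [388.0, 261.3]), ([214, 367, 36, 52, 1325], [230.1, 394.4])]
blue top [([373, 252, 26, 25, 387], [385.5, 264.2])]
blue side [([381, 48, 76, 53, 2416], [421.3, 67.0]), ([256, 292, 33, 34, 873], [271.6, 308.6])]
yellow top [([304, 222, 25, 25, 396], [316.2, 234.0])]
yellow side [([165, 60, 27, 57, 1003], [177.3, 90.4]), ([299, 239, 27, 26, 588], [312.1, 251.3])]
black top [([284, 43, 3, 66, 192], [285.0, 74.8]), ([353, 59, 41, 6, 76], [376.4, 60.9]), ([159, 175, 49, 48, 1607], [183.5, 199.2]), ([456, 246, 17, 16, 102], [464.7, 252.4]), ([457, 263, 40, 9, 89], [473.6, 268.8]), ([448, 273, 33, 25, 479], [461.3, 284.4]), ([412, 276, 17, 19, 63], [416.6, 282.5]), ([169, 279, 18, 26, 169], [180.4, 289.2]), ([579, 287, 34, 6, 86], [593.9, 288.9]), ([157, 288, 14, 19, 146], [162.2, 298.3]), ([531, 293, 106, 57, 1777], [588.5, 318.9]), ([281, 334, 20, 25, 116], [286.9, 344.2]), ([0, 361, 26, 55, 848], [9.5, 387.2]), ([249, 361, 391, 119, 22360], [473.1, 420.0]), ([258, 410, 191, 70, 3502], [340.2, 450.4])]
black side [([0, 0, 173, 180, 17760], [94.4, 87.1]), ([193, 50, 10, 8, 68], [197.2, 53.4]), ([0, 70, 11, 15, 107], [4.0, 76.3]), ([0, 164, 111, 132, 9434], [46.8, 234.6]), ([326, 164, 43, 24, 596], [348.5, 175.8]), ([615, 173, 25, 25, 147], [627.2, 186.6])]
```

```bash
cat > meas.py <<'E'
from h import *
I={n:cv2.imread(f"pics/{n}0.png")[:,:,::-1].copy() for n in P}
def comp(n,col,seed,fill=True):
    m=colmask(I[n],col).astype(np.uint8)
    k,l,s,c=cv2.connectedComponentsWithStats(m)
    i=1+np.argmin(np.hypot(*(c[1:]-seed).T)+1e3*(s[1:,4]<60)); m=(l==i).astype(np.uint8)
    if fill:
        cs,_=cv2.findContours(m,cv2.RETR_EXTERNAL,cv2.CHAIN_APPROX_NONE);cv2.drawContours(m,cs,-1,1,-1)
    return m.astype(float)
TAMP=[(.025,0,.016),(.009,.016,.034),(.014,.034,.066)]
def go(name,col,a,b,parts,ig={}):
    M={"top":comp("top",col,a),"side":comp("side",col,b)}
    X,_=tri(a,b); c0=np.r_[X[:2],0]
    for v,f in((("top","side"),True),(("top","side"),False),(("top",),False),(("side",),False)):
        r,e=fit(M,parts,c0,ig,v,f); print(name,v,f,(r*1000).round(1),round(e,1))
E
python3 - <<'E'
from meas import *
go("redS","red",(255.8,265.2),(280.9,206.4),TAMP)
go("redB1","red",(251.4,219.6),(328.1,200.5),TAMP)
go("redB2","red",(300,300),(238.8,232.2),TAMP)
go("greenT","green",(462.7,284.7),(230.1,394.4),TAMP)
go("blue","blue",(385.5,264.2),(271.6,308.6),[(.027,0,.030)])
go("yellow","yellow",(316.2,234),(312.1,251.3),[(.027,0,.024)])
# ring: occluded by bowl in side
ig={"side":np.zeros((480,640),bool)}; ig["side"][169:,:]=True
ig["side"][:,:]|= cv2.dilate(((cv2.cvtColor(I["side"],cv2.COLOR_RGB2HSV)[...,1]<40)&(I["side"].min(2)>150)).astype(np.uint8),np.ones((3,3)))>0
go("ring","green",(169.5,296),(257.6,161),[(.028,0,.050)],ig)
go("base","black",(183.5,199.2),(348.5,175.8),[(.055,0,.012)])
E
```

```text
redS ('top', 'side') True [433.9 139.8   0.8] 149.5
redS ('top', 'side') False [433.4 139.1] 149.1
redS ('top',) False [433.7 138.3] 50.6
redS ('side',) False [433.  142.9] 95.3
redB1 ('top', 'side') True [534.8 140.6  14.2] 506.6
redB1 ('top', 'side') False [534.7 147.6] 531.8
redB1 ('top',) False [535.5 152.6] 235.2
redB1 ('side',) False [535.1 146.6] 294.7
redB2 ('top', 'side') True [358.   34.5  14.4] 617.3
redB2 ('top', 'side') False [357.4  37.2] 646.7
redB2 ('top',) False [360.9  42.1] 257.9
redB2 ('side',) False [357.4  37. ] 388.0
greenT ('top', 'side') True [ 386.1 -312.7   -1.6] 183.6
greenT ('top', 'side') False [ 385.9 -312.6] 188.2
greenT ('top',) False [ 385.9 -313.3] 58.9
greenT ('side',) False [ 385.9 -312.4] 128.8
blue ('top', 'side') True [ 432.7 -145.7   -1.6] 198.7
blue ('top', 'side') False [ 432.9 -146. ] 200.2
blue ('top',) False [ 432.9 -145.8] 67.1
blue ('side',) False [ 432.7 -144.9] 132.0
yellow ('top', 'side') True [500.3   4.8  -0.7] 104.3
yellow ('top', 'side') False [500.7   4.7] 106.2
yellow ('top',) False [500.3   4.4] 30.0
yellow ('side',) False [500.    6.3] 72.1
ring ('top', 'side') True [369.7 323.1  -2.5] 136.9
ring ('top', 'side') False [369.7 320.7] 142.0
ring ('top',) False [369.7 322.1] 84.2
ring ('side',) False [370.1 320. ] 55.6
base ('top', 'side') True [586.6 305.6  -5.3] 605.8
base ('top', 'side') False [586.  303.6] 625.8
base ('top',) False [584.8 303. ] 212.0
base ('side',) False [588.8 309.1] 403.5
```

```bash
cat > ov.py <<'E'
from meas import *
def draw(im,n,c,parts,f,x,y,col=(255,255,255)):
    for r,z0,z1 in parts:
        for z in(z0,z1):
            u=(proj(n,circ(c,r,z))-[x,y]+.5)*f-.5
            cv2.polylines(im,[np.round(u*16).astype(np.int32)],True,col,1,cv2.LINE_AA,shift=4)
def crop(n,x,y,w,h,f,alpha=1): return cv2.convertScaleAbs(cv2.resize(I[n][y:y+h,x:x+w],None,fx=f,fy=f,interpolation=cv2.INTER_CUBIC),alpha=alpha)
E
python3 - <<'E'
from ov import *
objs=[((.4337,.1390,0),TAMP),((.3859,-.3128,0),TAMP),((.4328,-.1455,0),[(.027,0,.03)]),((.5005,.0047,0),[(.027,0,.024)]),((.3697,.321,0),[(.028,0,.05)]),((.586,.304,0),[(.055,0,.012),(.012,.012,.077)])]
tiles=[]
def tile(n,o,w,f,al):
    u=proj(n,[np.r_[o[0][:2],.03]])[0].astype(int);x,y=max(u[0]-w//2,0),max(u[1]-w//2,0)
    im=crop(n,x,y,w,w,f,al);draw(im,n,o[0],o[1],f,x,y);return im
rows=[]
for n in P:
    rows.append(np.hstack([tile(n,o,44 if i in(0,2,3) else 66,6 if i in (0,2,3) else 4,1.8) for i,o in enumerate(objs)][:3]))
    rows.append(np.hstack([tile(n,o,44 if i in(0,2,3) else 66,6 if i in (0,2,3) else 4,1.8) for i,o in enumerate(objs)][3:]))
cv2.imwrite("pics/ov1.png",np.vstack(rows[:2])[:,:,::-1]);cv2.imwrite("pics/ov2.png",np.vstack(rows[2:])[:,:,::-1])
E
```

```text
(no output)
```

View pics/ov1.png

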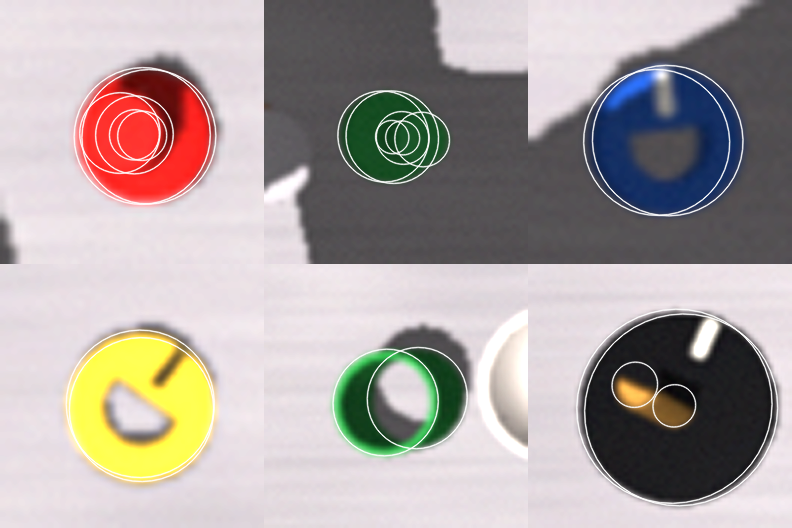

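View pics/ov2.png

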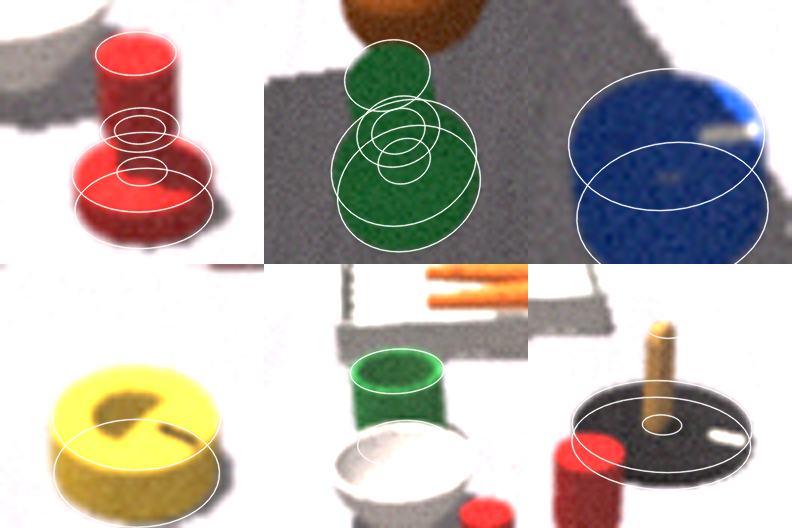

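```bash
python3 - <<'E'
from ov import *
def bar(n,box,light,z,c,name):
    x0,y0,x1,y1=box;g=I[n][y0:y1,x0:x1].astype(float)
    if light=="white": w=np.clip(g[...,0]-(60 if z>.02 else 80),0,None)
    else: w=np.clip(120-g[...,0],0,None)
    yy,xx=np.mgrid[y0:y1,x0:x1];cx,cy=(w*xx).sum()/w.sum(),(w*yy).sum()/w.sum()
    p=at_z(n,(cx,cy),z);d=p[:2]-c
    C=np.cov(np.c_[xx.ravel(),yy.ravel()].T,aweights=w.ravel());ev,V=np.linalg.eigh(C);a=V[:,1]
    q=at_z(n,(cx+a[0],cy+a[1]),z)[:2]-p[:2]
    print(name,n,(round(cx,1),round(cy,1)),"r",np.hypot(*d).round(4),"yaw",np.degrees(np.arctan2(d[1],d[0])).round(1),"axis",np.degrees(np.arctan2(q[1],q[0])).round(1))
bar("top",(382,252,389,261),"white",.030,(.4328,-.1455),"blue")
bar("side",(274,297,290,304),"white",.030,(.4328,-.1455),"blue")
bar("top",(317,221,326,233),"dark",.024,(.5005,.0047),"yellow")
bar("top",(184,174,196,190),"white",.012,(.585,.304),"base")
bar("side",(354,170,372,180),"white",.012,(.586,.306),"base")
for n in P:
  for col,seed in(("green",(322,170) if n=="top" else (388,261)),("red",(458,195) if n=="top" else(373,406))):
    m=comp(n,col,seed).astype(np.uint8);m=cv2.morphologyEx(m,cv2.MORPH_CLOSE,np.ones((5,5)))
    cs,_=cv2.findContours(m,cv2.RETR_EXTERNAL,cv2.CHAIN_APPROX_NONE);h=cv2.convexHull(cs[0])
    q=cv2.approxPolyN(h,4).reshape(-1,2)
    W=np.array([at_z(n,u,.02)[:2] for u in q]);print(col,n,q.tolist(),W.round(3).tolist(),"ctr",W.mean(0).round(4), [np.hypot(*(W[i]-W[i-1])).round(3) for i in range(4)],[np.degrees(np.arctan2(*(W[i]-W[i-1])[::-1])).round(1) for i in range(4)])
E
```

```text
blue top (np.float64(385.0), np.float64(254.3)) r 0.0207 yaw 3.4 axis -173.1
blue side (np.float64(286.7), np.float64(299.7)) r 0.0252 yaw 8.7 axis -163.0
yellow top (np.float64(320.9), np.float64(224.6)) r 0.023 yaw -29.3 axis -173.9
base top (np.float64(190.0), np.float64(180.0)) r 0.045 yaw -22.6 axis 161.6
base side (np.float64(366.3), np.float64(175.0)) r 0.0479 yaw -15.2 axis -152.8
green top [[365, 143], [363, 201], [278, 197], [282, 140]] [[0.703, -0.107], [0.572, -0.1], [0.584, 0.088], [0.713, 0.078]] ctr [ 0.6429 -0.0102] [np.float64(0.186), np.float64(0.131), np.float64(0.188), np.float64(0.129)] [np.float64(-93.0), np.float64(176.9), np.float64(86.5), np.float64(-4.2)]
red top [[506, 219], [420, 230], [412, 172], [498, 162]] [[0.528, -0.412], [0.506, -0.223], [0.636, -0.21], [0.655, -0.4]] ctr [ 0.5813 -0.3112] [np.float64(0.128), np.float64(0.189), np.float64(0.13), np.float64(0.191)] [np.float64(-174.8), np.float64(96.6), np.float64(6.1), np.float64(-84.1)]
green side [[416, 226], [430, 297], [354, 294], [354, 223]] [[0.714, 0.076], [0.702, -0.127], [0.572, -0.119], [0.587, 0.087]] ctr [ 0.644  -0.0209] [np.float64(0.128), np.float64(0.203), np.float64(0.13), np.float64(0.206)] [np.float64(-4.7), np.float64(-93.3), np.float64(176.5), np.float64(85.9)]
red side [[439, 461], [335, 473], [317, 344], [399, 337]] [[0.657, -0.41], [0.527, -0.423], [0.507, -0.227], [0.636, -0.214]] ctr [ 0.582  -0.3182] [np.float64(0.197), np.float64(0.13), np.float64(0.197), np.float64(0.129)] [np.float64(-83.9), np.float64(-174.3), np.float64(95.8), np.float64(5.6)]
```

```bash
cat > dfit.py <<'E'
from ov import *
def Dpoly(c,yaw,z,r=.0142,f=.0042):
    t0=np.arccos(f/r);t=np.linspace(t0,2*np.pi-t0,40)+yaw
    return np.c_[c[0]+r*np.cos(t),c[1]+r*np.sin(t),np.full(40,z)]
def barpoly(c,yaw,z,a,b,w=.0025):
    q=np.array([[a,-w],[b,-w],[b,w],[a,w]]);s,k=np.sin(yaw),np.cos(yaw)
    return np.c_[q@np.array([[k,s],[-s,k]])+c,np.full(4,z)]
def fill(n,X,box):
    x0,y0,x1,y1=box;S=8;m=np.zeros(((y1-y0)*S,(x1-x0)*S),np.uint8)
    u=(proj(n,X)-[x0,y0]+.5)*S-.5;cv2.fillPoly(m,[np.round(u*16).astype(np.int32)],255,shift=4)
    return cv2.resize(m,(x1-x0,y1-y0),interpolation=cv2.INTER_AREA)/255.
def dfit(n,rgb,c0,z,h,yaw0,kind,hole=True,rng=(.012,.0265),rad=.024):
    """fit hole+bar. image = body*(1-hole-bar)+hole*H+bar*B, linear colours solved"""
    c0=np.array(c0);u=proj(n,np.c_[circ(np.r_[c0,z],rad+.004,0)]);a=np.floor(u.min(0)).astype(int);b=np.ceil(u.max(0)).astype(int)
    box=(a[0],a[1],b[0],b[1]);g=rgb[a[1]:b[1],a[0]:b[0]].astype(float)
    def res(v,full=False):
        c=v[:2];yw=v[2]
        W=fill(n,circ(np.r_[c,z],rad,0),box)
        B=fill(n,barpoly(c,yw,z,*rng),box)
        cols=[np.ones_like(B),B]
        if hole:
            Hh=np.minimum(fill(n,Dpoly(c,yw,z),box),fill(n,Dpoly(c,yw,z-h),box))
            Wl=fill(n,Dpoly(c,yw,z),box)-Hh
            cols+= [Hh,Wl]
        A_=np.stack([k.ravel() for k in cols],1)*np.sqrt(W.ravel())[:,None]
        Y=g.reshape(-1,3)*np.sqrt(W.ravel())[:,None]
        x,_,_,_=np.linalg.lstsq(A_,Y,rcond=None)
        return ((A_@x-Y)**2).sum()/W.sum()
    best=None
    for dy in(-.25,0,.25):
        v=np.r_[c0,yaw0+dy];s=np.vstack([v,v+[.002,0,0],v+[0,.002,0],v+[0,0,.15]])
        r=minimize(res,v,method="Nelder-Mead",options=dict(initial_simplex=s,xatol=1e-4,fatol=1e-3))
        if best is None or r.fun<best.fun: best=r
    print(kind,n,(best.x[:2]*1000).round(1),"yaw",np.degrees(best.x[2]).round(1),"res",best.fun.round(1))
    return best.x
E
python3 - <<'E'
from dfit import *
for k in (.010,.014):
  dfit("top",I["top"],(.5005,.0047),.024,.024,np.radians(-33),"yellow",rng=(k,.0265))
  dfit("top",I["top"],(.4328,-.1455),.030,.030,np.radians(4),"blue",rng=(k,.0265))
  dfit("side",I["side"],(.5005,.0047),.024,.024,np.radians(-33),"yellow",rng=(k,.0265))
  dfit("side",I["side"],(.4328,-.1455),.030,.030,np.radians(4),"blue",rng=(k,.0265))
for k in (.028,.034,.038): dfit("top",I["top"],(.585,.303),.012,.03,np.radians(-20),"base",False,(k,.054),.058)
E
```

```text
yellow top [498.9   4.5] yaw -36.0 res 494.0
blue top [ 430.9 -148. ] yaw 9.5 res 102.3
yellow side [499.3   4.6] yaw -33.2 res 257.7
blue side [ 430.8 -150. ] yaw 18.1 res 96.0
yellow top [499.    4.7] yaw -37.0 res 689.7
blue top [ 429.6 -147.1] yaw 7.1 res 102.7
yellow side [499.1   4.6] yaw -33.2 res 533.0
blue side [ 430.  -150.6] yaw 19.5 res 87.7
base top [585.4 301.9] yaw -20.9 res 2574.6
base top [584.5 301.8] yaw -20.6 res 2624.8
base top [584.5 302.1] yaw -20.9 res 2786.9
```

```bash
python3 - <<'E'
from h import *
goto((.4325,-.146,.12),30); goto((.4325,-.146,.021),30)
E
```

```text
t 0.1 grasp now [ 0.2269 -0.5817  0.2407] yaw -68.7 -> shift [-33.1   12.14  34.97] rot [-2.000e-03 -1.723e+00 -1.000e-03]
t 0.1 grasp now [ 0.2269 -0.5817  0.2407] yaw -68.7 -> shift [-33.08  22.04  34.97] rot [-2.000e-03 -1.723e+00 -1.000e-03]
```

>>> {"name": "carry_out", "arguments": {
  "moves": [
    [1,-33.1,12.1,35,0,-1.723,0],
    [1,-33.1,12.1,35,0,-1.723,0],
    [1,-33.1,12.1,35,0,-1.723,0],
    [1,-33.1,12.1,35,0,-1.723,0],
    [1,-33.1,12.1,35,0,-1.723,0],
    [1,-33.1,12.1,35,0,-1.723,0],
    [1,-33.1,12.1,35,0,-1.723,0],
    [1,-33.1,12.1,35,0,-1.723,0],
    [1,-33.1,12.1,35,0,-1.723,0],
    [1,-33.1,12.1,35,0,-1.723,0],
    [1,-33.1,12.1,35,0,-1.723,0],
    [1,-33.1,12.1,35,0,-1.723,0],
    [1,-33.1,12.1,35,0,-1.723,0],
    [1,-33.1,12.1,35,0,-1.723,0],
    [1,-33.1,12.1,35,0,-1.723,0],
    [1,-33.1,12.1,35,0,-1.723,0]
  ],
  "force": 15
}}

```text
time: 1.7
position: [0.4328, -0.1471, 0.1266]
tool_rot: [0.683, 0.183, -0.183, -0.683]
ft_force: [-0.8, -0.8, -0.1]
grip_width: 0.0871
```

```bash
python3 - <<'E'
import h
from h import *
im=robot.camera("side"); cv2.imwrite("pics/side1.png",im[:,:,::-1])
cv2.imwrite("pics/side1c.png",cv2.convertScaleAbs(cv2.resize(im[240:360,200:360],None,fx=5,fy=5,interpolation=cv2.INTER_CUBIC),alpha=1.4)[:,:,::-1])
goto((.4325,-.146,.021),30)
E
```

```text
t 1.75 grasp now [ 0.4328 -0.1471  0.1206] yaw 29.9 -> shift [0.03 9.96 0.12] rot [ 0.    -0.001  0.   ]
```

View pics/side1c.png

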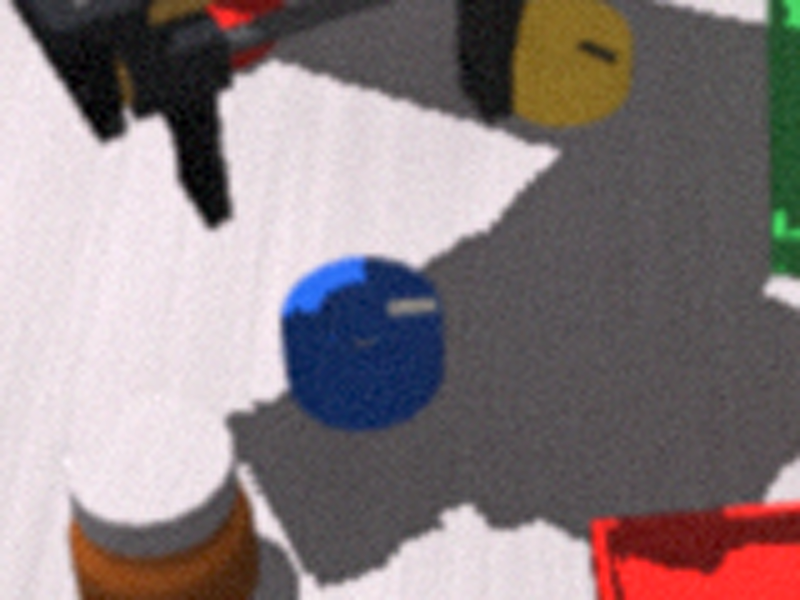

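```bash
python3 - <<'E'
from h import *
im=cv2.imread("pics/side1.png")[:,:,::-1].astype(float)
x0,y0,x1,y1=275,296,290,305
w=np.clip(im[y0:y1,x0:x1,0]-70,0,None);yy,xx=np.mgrid[y0:y1,x0:x1]
pts=np.array([[at_z("side",(x,y),.03)[:2] for x in range(x0,x1)] for y in range(y0,y1)]).reshape(-1,2);w=w.ravel()
c=(pts*w[:,None]).sum(0)/w.sum();C=np.cov(pts.T,aweights=w);e,V=np.linalg.eigh(C);print(c,e**.5,np.degrees(np.arctan2(V[1,1],V[0,1])))
d=c-[.4325,-.1455];print(np.hypot(*d),np.degrees(np.arctan2(d[1],d[0])))
E
```

```text
[ 0.44994827 -0.14381539] [0.00125596 0.0039931 ] -174.48578724923402
0.01752940628435923 5.514730462718503
```

>>> {"name": "carry_out", "arguments": {
  "moves": [
    [1,0,4,0.1,0,0,0],
    [1,0,8,0.1,0,0,0],
    [1,0,9.9,0.1,0,0,0],
    [1,0,9.9,0.1,0,0,0],
    [1,0,9.9,0.1,0,0,0],
    [0,0,9.9,0.1,0,0,0],
    [0,0,9.9,0.1,0,0,0],
    [0,0,9.9,0.1,0,0,0],
    [0,0,9.9,0.1,0,0,0],
    [0,0,9.9,0.1,0,0,0]
  ]
}}

```text
time: 2.75
position: [0.4325, -0.1459, 0.0277]
tool_rot: [0.683, 0.183, -0.183, -0.683]
ft_force: [-0.8, -0.1, 0.3]
grip_width: 0.0552
```

>>> {"name": "carry_out", "arguments": {
  "moves": [
    [0,0,0,0,0,0,0],
    [0,0,0,0,0,0,0],
    [0,0,0,0,0,0,0],
    [0,0,-5,0,0,0,0],
    [0,0,-9.5,0,0,0,0],
    [0,0,-9.5,0,0,0,0],
    [0,0,-9.5,0,0,0,0]
  ]
}}

```text
time: 3.45
position: [0.4328, -0.146, 0.1233]
tool_rot: [0.684, 0.184, -0.183, -0.682]
ft_force: [-0.3, -0.9, -1.1]
grip_width: 0.0538
```

```bash
python3 - <<'E'
from h import *
o=robot.get_obs();print(o["grip_width"],o["position"],o["ft_force"])
# gripper heading at grasp 29.9, blue yaw 5.5, base -20.7 => heading 29.9-26.2=3.7
goto((.585,.303,.125),3.7)
E
```

```text
0.05378570263774323 [ 0.43275309 -0.14601891  0.12328826] [-0.32323079 -0.86552843 -1.14155938]
t 3.45 grasp now [ 0.4328 -0.146   0.1173] yaw 30.0 -> shift [35.65 -0.8  31.26] rot [0.002 0.459 0.001]
```

>>> {"name": "carry_out", "arguments": {
  "moves": [
    [0,0,-5,0,0,0,0],
    [0,4,-5.3,3.1,0,0.1,0],
    [0,8,-5.3,7,0,0.2,0],
    [0,11.6,-5.3,10.4,0,0.3,0],
    [0,15,-5.3,13.2,0,0.459,0],
    [0,18.4,-5.3,16.1,0,0.459,0],
    [0,22,-5.3,19.3,0,0.459,0],
    [0,25.4,-5.3,22.3,0,0.459,0],
    [0,29,-5.3,25.4,0,0.459,0],
    [0,32.6,-5.3,28.6,0,0.459,0],
    [0,35.7,-5.3,31.3,0,0.459,0],
    [0,35.7,-0.8,31.3,0,0.459,0],
    [0,35.7,-0.8,31.3,0,0.459,0],
    [0,35.7,-0.8,31.3,0,0.459,0],
    [0,35.7,-0.8,31.3,0,0.459,0]
  ]
}}

```text
time: 4.95
position: [0.5851, 0.3031, 0.1308]
tool_rot: [0.707, 0.023, -0.023, -0.707]
ft_force: [-0.4, -0.7, 0.2]
grip_width: 0.0544
```

```bash
python3 - <<'E'
from h import *
goto((.585,.303,.125),3.7)
for n,(x,y,w,h,f) in dict(side=(290,110,130,100,6),top=(110,140,160,120,5)).items():
    im=robot.camera(n); cv2.imwrite(f"pics/{n}2.png",im[:,:,::-1])
    cv2.imwrite(f"pics/{n}2c.png",cv2.convertScaleAbs(cv2.resize(im[y:y+h,x:x+w],None,fx=f,fy=f,interpolation=cv2.INTER_CUBIC),alpha=1.5)[:,:,::-1])
E
```

```text
t 4.95 grasp now [0.5851 0.3031 0.1248] yaw 3.7 -> shift [-0.02 -0.02 -0.01] rot [ 0.    -0.001 -0.   ]
```

View pics/side2c.png

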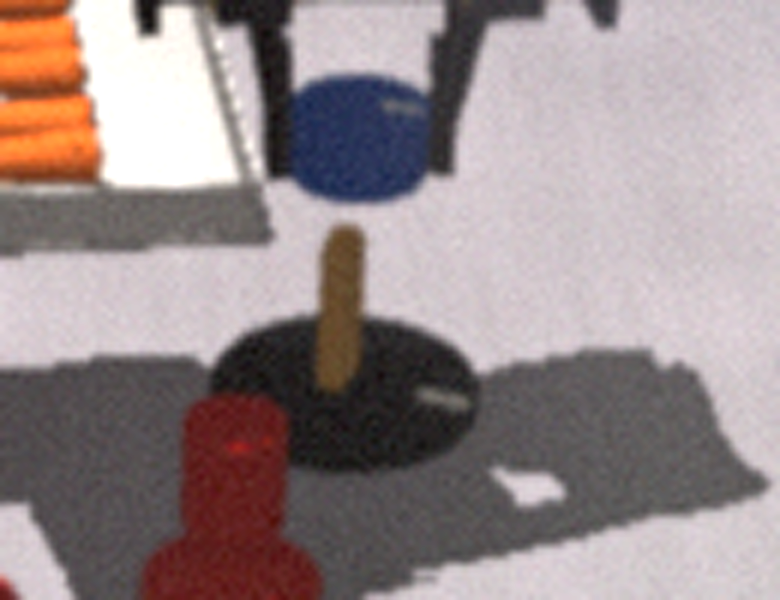

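View pics/top2c.png

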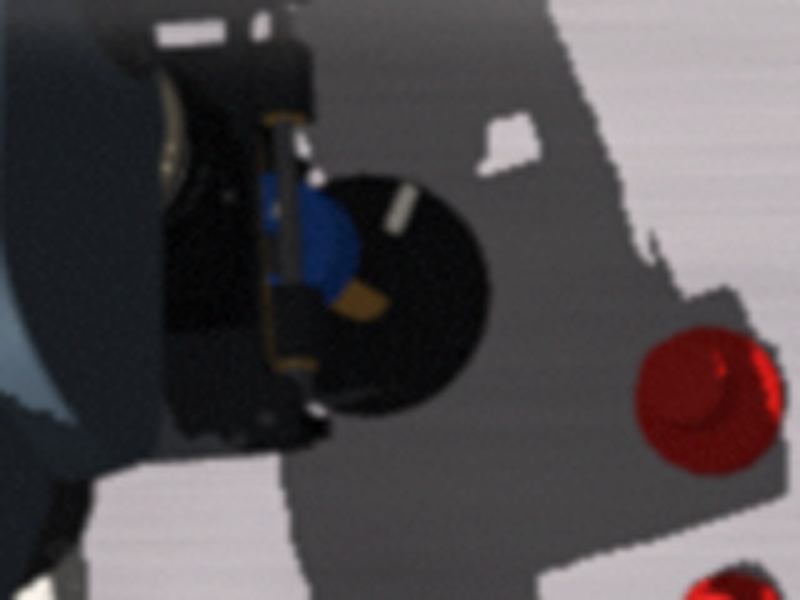

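```bash
cat > base.py <<'E'
from dfit import *
def Dprism(n,c,yaw,box,z0=.012,z1=.070,r=.012,f=.002):
    def P_(z,rr,ff): return Dpoly(c,yaw,z,rr,ff)
    x0,y0,x1,y1=box;S=8;m=np.zeros(((y1-y0)*S,(x1-x0)*S),np.uint8)
    for a,b in((P_(z0,r,f),P_(z1,r,f)),(P_(z1,r,f),P_(.077,r*.75,f*.75))):
        u=(proj(n,np.r_[a,b])-[x0,y0]+.5)*S-.5
        hh=cv2.convexHull(u.astype(np.float32)).reshape(-1,2);cv2.fillPoly(m,[np.round(hh*16).astype(np.int32)],255,shift=4)
    return cv2.resize(m,(x1-x0,y1-y0),interpolation=cv2.INTER_AREA)/255.
def basefit(n,rgb,thr,redig=True):
    g=rgb.astype(float).max(2); dark=np.clip((thr-g)/(.35*thr)+.5,0,1)
    h=cv2.cvtColor(rgb,cv2.COLOR_RGB2HSV)
    brass=((h[...,0]>8)&(h[...,0]<28)&(h[...,1]>90)&(h[...,2]>50))
    red=((h[...,0]<7)|(h[...,0]>172))&(h[...,1]>120)
    ig=cv2.dilate((brass|red).astype(np.uint8),np.ones((5,5)))>0
    return dark,brass,ig
E
python3 - <<'E'
from base import *
for n,f,thr in(("side","side0",75),("top","top0",75),("side","side2",52),):
    rgb=cv2.imread(f"pics/{f}.png")[:,:,::-1].copy()
    dark,brass,ig=basefit(n,rgb,thr)
    # fill white bar: ignore bright low-sat inside
    u=proj(n,[[.585,.303,.012]])[0]
    bx=np.zeros_like(ig); 
    Bp=fill(n,barpoly(np.array([.585,.303]),np.radians(-20.7),.012,.028,.0555,.006),(0,0,640,480))>0
    igt=ig|Bp
    if f=="side2": igt[:155]|=True
    if n=="top": 
        sh=fill(n,circ((.585,.303,.012),.03,0),(0,0,640,480))>0; igt|=sh
    M={n:dark}
    r,e=fit(M,[(.055,0,.012)],(.585,.303,0),{n:igt},(n,),False);print(f,(r*1000).round(1),round(e,1))
    # shaft brass fit
    lo=proj(n,np.r_[circ((.585,.303,0),.03,.0),circ((.585,.303,0),.03,.08)]);a=np.floor(lo.min(0)).astype(int);b=np.ceil(lo.max(0)).astype(int);box=(*a,*b)
    bm=brass[a[1]:b[1],a[0]:b[0]].astype(float)
    if n=="side":
        for yaw in(-16,-21,-26):
            best=minimize(lambda v:abs(Dprism(n,v,np.radians(yaw),box)-bm).sum(),[.585,.303],method="Nelder-Mead",options=dict(initial_simplex=[[.585,.303],[.59,.303],[.585,.308]],xatol=1e-4))
            print("shaft",f,yaw,(best.x*1000).round(1),best.fun.round(1))
# spacer prediction
rgb=cv2.imread("pics/side2.png")[:,:,::-1].copy()
m=colmask(rgb,"blue").astype(np.uint8);k,l,s,c=cv2.connectedComponentsWithStats(m);i=1+np.argmin(np.hypot(*(c[1:]-[350,134]).T)+1e3*(s[1:,4]<60));print("blue",s[i],c[i])
u=proj("side",np.r_[circ((.5851,.3031,.1028),.027,0),circ((.5851,.3031,.1028),.027,.03)]);print("pred",u.min(0),u.max(0))
E
```

```text
side0 [584.  302.4] 52.8
shaft side0 -16 [586.1 303.4] 25.1
shaft side0 -21 [585.8 303. ] 28.3
shaft side0 -26 [584.8 302.6] 33.2
top0 [586. 303.] 59.9
side2 [584.9 299.2] 142.8
shaft side2 -16 [586.4 302.8] 25.3
shaft side2 -21 [586.4 304.4] 31.2
shaft side2 -26 [585.5 304.4] 39.4
blue [339 124  22  19 292] [347.78424658 133.22260274]
pred [336.84086814 121.69767946] [360.92306719 144.18572888]
```

```bash
python3 - <<'E'
from h import *
def b(n,f,box,z,th,c):
    im=cv2.imread(f"pics/{f}.png")[:,:,::-1].astype(float);x0,y0,x1,y1=box
    w=np.clip(im[y0:y1,x0:x1,2]-th,0,None).ravel()
    pts=np.array([[at_z(n,(x,y),z)[:2] for x in range(x0,x1)] for y in range(y0,y1)]).reshape(-1,2)
    m=(pts*w[:,None]).sum(0)/w.sum();e,V=np.linalg.eigh(np.cov(pts.T,aweights=w));d=m-c
    print(f,m.round(4),(e**.5).round(4),"axis",np.degrees(np.arctan(V[1,1]/V[0,1])).round(1),"r",np.hypot(*d).round(4),"dir",np.degrees(np.arctan2(d[1],d[0])).round(1))
c=np.array([.5855,.303])
b("top","top0",(184,174,197,189),.012,60,c)
b("side","side0",(356,171,370,181),.012,60,c)
b("side","side2",(356,171,368,181),.012,45,c)
b("top","top2",(184,174,197,189),.012,45,c)
b("side","side2",(351,124,361,131),.1327,110,np.array([.5851,.3031]))
E
```

```text
top0 [0.6278 0.2859] [0.0046 0.0087] axis -23.4 r 0.0456 dir -22.0
side0 [0.6263 0.2902] [0.0064 0.0078] axis 46.9 r 0.0427 dir -17.4
side2 [0.6251 0.2887] [0.0025 0.0058] axis -25.2 r 0.0421 dir -19.9
top2 [0.624 0.287] [0.0017 0.0059] axis -23.4 r 0.0417 dir -22.6
side2 [0.6113 0.3181] [nan nan] axis nan r 0.0302 dir 29.8<stdin>:6: RuntimeWarning: Degrees of freedom <= 0 for slice
  c *= np.true_divide(1, fact)
  c *= np.true_divide(1, fact)
```

```bash
python3 - <<'E'
from h import *
a=at_z("side",(290+382/6,110+101/6),.1327);b=at_z("side",(290+425/6,110+110/6),.1327);d=b-a;print(a,b,np.degrees(np.arctan2(d[1],d[0])))
m=(a+b)/2-[.5851,.3031,0];print(np.degrees(np.arctan2(m[1],m[0])))
goto((.5855,.303,.066),2.5);goto((.5855,.303,.036),2.5)
E
```

```text
[0.59555577 0.30287016 0.1327    ] [0.61130278 0.29516616 0.1327    ] -26.069541469929042
-12.55461871414498
t 5.05 grasp now [0.5859 0.3032 0.1261] yaw 3.7 -> shift [-0.05  6.01 -0.02] rot [-0.001  0.02   0.002]
t 5.05 grasp now [0.5859 0.3032 0.1261] yaw 3.7 -> shift [-0.06  9.01 -0.02] rot [-0.001  0.02   0.002]
```

>>> {"name": "carry_out", "arguments": {
  "moves": [
    [0,0,2,0,0,0.02,0],
    [0,0,3,0,0,0.02,0],
    [0,0,4,0,0,0.02,0],
    [0,0,5,0,0,0.02,0],
    [0,0,6,0,0,0.02,0],
    [0,0,6,0,0,0.02,0]
  ]
}}

```text
time: 5.65
position: [0.5839, 0.3034, 0.0688]
tool_rot: [0.707, 0.015, -0.017, -0.707]
ft_force: [-1.0, -0.6, 0.0]
grip_width: 0.0539
```

```bash
cat > look.py <<'E'
import sys
from h import *
tag=sys.argv[1]
for a in sys.argv[2:]:
    n,x,y,w,h,f=a.split(",");x,y,w,h,f=map(int,(x,y,w,h,f))
    im=robot.camera(n); cv2.imwrite(f"pics/{n}{tag}.png",im[:,:,::-1])
    cv2.imwrite(f"pics/{n}{tag}c.png",cv2.convertScaleAbs(cv2.resize(im[y:y+h,x:x+w],None,fx=f,fy=f,interpolation=cv2.INTER_CUBIC),alpha=1.5)[:,:,::-1])
o=robot.get_obs();print(o["time"],o["position"].round(4),o["ft_force"].round(1),o["moment"].round(2),o["grip_width"].round(4))
E
python3 look.py 3 side,290,110,130,100,6
```

```text
Traceback (most recent call last):
  File "look.py", line 8, in <module>
    o=robot.get_obs();print(o["time"],o["position"].round(4),o["ft_force"].round(1),o["moment"].round(2),o["grip_width"].round(4))
                                                                                                         ^^^^^^^^^^^^^^^^^^^^^
AttributeError: 'float' object has no attribute 'round'
```

View pics/side3c.png

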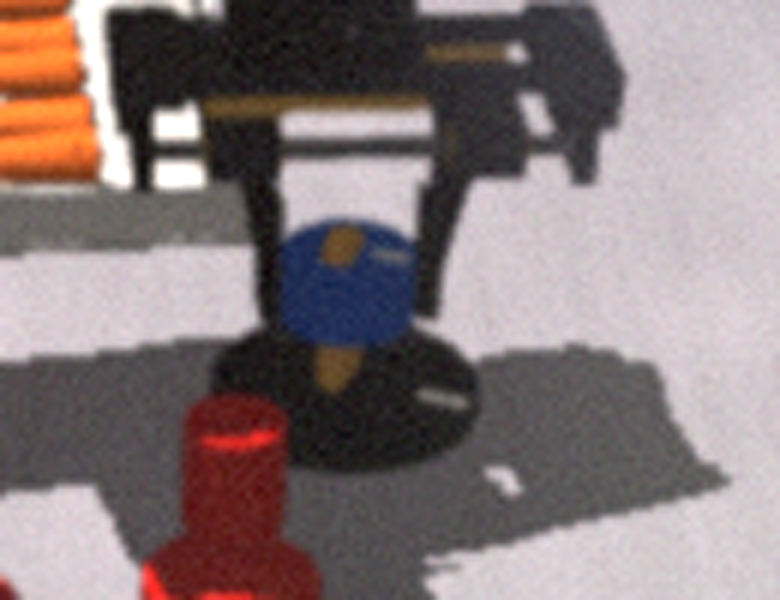

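```bash
sed -i 's/o\["grip_width"\].round(4)/round(o["grip_width"],4)/' look.py
```

>>> {"name": "carry_out", "arguments": {
  "moves": [
    [0,0,1,0,0,0,0],
    [0,0,2,0,0,0,0],
    [0,0,2.5,0,0,0,0],
    [0,0,2.8,0,0,0,0],
    [0,0,2.8,0,0,0,0]
  ]
}}

```text
time: 6.2
position: [0.5846, 0.3036, 0.0419]
tool_rot: [0.707, 0.016, -0.016, -0.707]
ft_force: [-0.4, -1.1, -1.4]
grip_width: 0.0542
```

Not yet contact; go a little further, then release (drop of under 2 mm) and lift.

>>> {"name": "carry_out", "arguments": {
  "moves": [
    [0,0,0.15,0,0,0,0],
    [0,0,0.15,0,0,0,0],
    [1,0,0.1,0,0,0,0],
    [1,0,0.1,0,0,0,0],
    [1,0,0.1,0,0,0,0],
    [1,0,0,0,0,0,0],
    [1,0,-5,0,0,0,0],
    [1,0,-10,0,0,0,0],
    [1,0,-12,0,0,0,0]
  ]
}}

```text
time: 7.1
position: [0.5875, 0.3047, 0.1675]
tool_rot: [-0.706, -0.019, 0.013, 0.708]
ft_force: [1.0, 0.6, 0.8]
grip_width: 0.0866
```

```bash
python3 look.py 4 side,290,110,130,100,6; python3 - <<'E'
from h import *
goto((.5995,.0047,.165),0);goto((.4995,.0047,.16),0);goto((.4995,.0047,.10),0)
E
```

```text
7.15 [0.5885 0.3051 0.1698] [-0.1  0.   2.2] [ 0.01 -0.13 -0.01] 0.087
t 7.15 grasp now [0.5885 0.3051 0.1638] yaw 2.6 -> shift [ -0.25  -0.22 -30.06] rot [-0.004  0.045  0.011]
t 7.15 grasp now [0.5885 0.3051 0.1638] yaw 2.6 -> shift [-10.25   0.17 -29.61] rot [-0.004  0.045  0.011]
t 7.15 grasp now [0.5885 0.3051 0.1638] yaw 2.6 -> shift [-10.32   6.17 -29.63] rot [-0.004  0.045  0.011]
```

View pics/side4c.png

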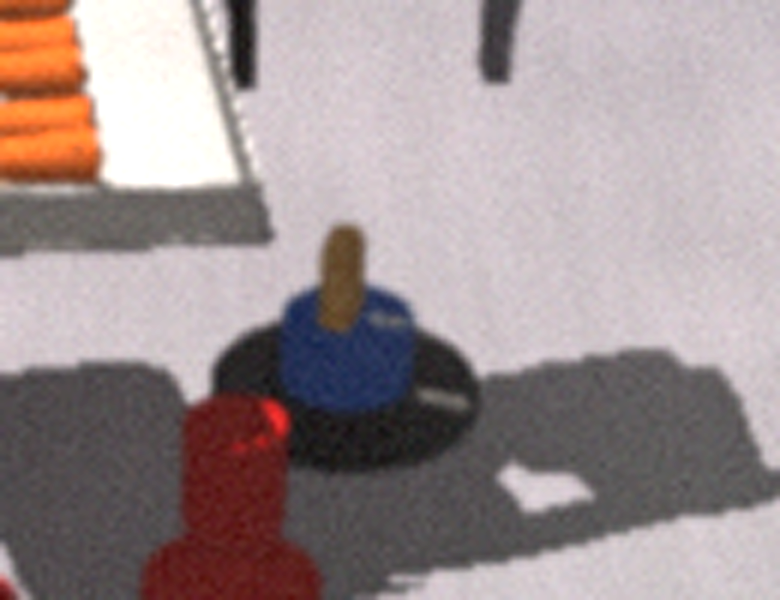

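>>> {"name": "carry_out", "arguments": {
  "moves": [
    [1,-1.6,0,-4.5,0,0.045,0],
    [1,-3.2,0,-9,0,0.045,0],
    [1,-4.8,0,-13.5,0,0.045,0],
    [1,-6.3,0,-18,0,0.045,0],
    [1,-7.8,0,-22.5,0,0.045,0],
    [1,-9.4,0.2,-27,0,0.045,0],
    [1,-10.2,3,-29.6,0,0.045,0],
    [1,-10.2,6.2,-29.6,0,0.045,0],
    [1,-10.2,6.2,-29.6,0,0.045,0],
    [1,-10.2,6.2,-29.6,0,0.045,0]
  ]
}}

```text
time: 8.15
position: [0.4959, 0.0037, 0.1002]
tool_rot: [-0.707, 0.001, 0.001, 0.707]
ft_force: [0.9, -0.5, 0.2]
grip_width: 0.0873
```

```bash
python3 - <<'E'
from h import *
goto((.4995,.0047,.021),0)
E
python3 look.py 5 side,260,200,100,80,8
```

```text
t 8.15 grasp now [0.4959 0.0037 0.0942] yaw -0.0 -> shift [0.37 7.32 0.1 ] rot [-0.001 -0.    -0.002]
8.2 [0.4967 0.0038 0.101 ] [0.3 0.6 0.6] [-0.03 -0.12  0.02] 0.0869
```

View pics/side5c.png

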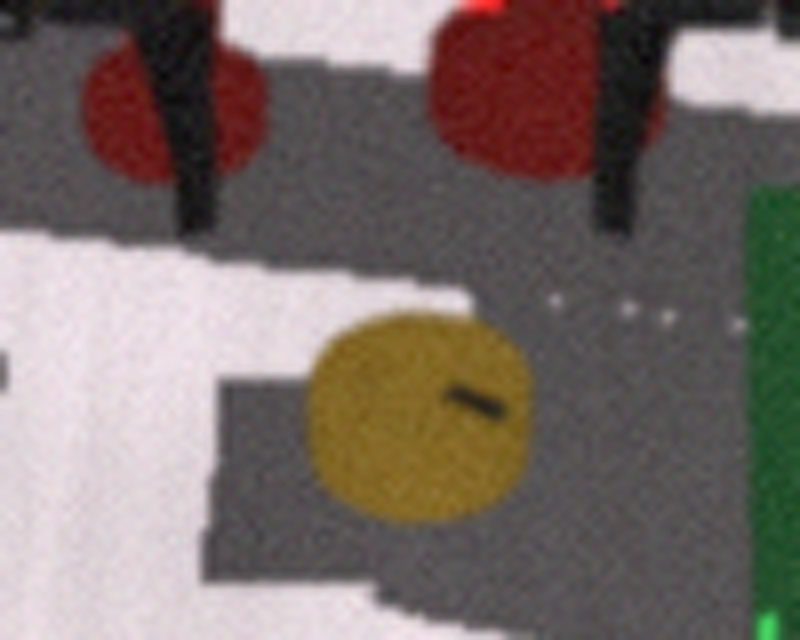

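>>> {"name": "carry_out", "arguments": {
  "moves": [
    [1,0.2,2,0.1,0,0,0],
    [1,0.2,3,0.1,0,0,0],
    [1,0.2,3,0.1,0,0,0],
    [1,0.2,3,0.1,0,0,0]
  ]
}}

```text
time: 8.6
position: [0.4986, 0.0049, 0.0712]
tool_rot: [0.707, 0.001, -0.0, -0.707]
ft_force: [1.2, 0.5, -0.8]
grip_width: 0.0871
```

```bash
python3 - <<'E'
from h import *
goto((.4995,.0047,.021),0)
a=at_z("side",(260+450/8,200+389/8),.024);b=at_z("side",(260+503/8,200+409/8),.024);d=b-a;print(a,b,np.degrees(np.arctan2(d[1],d[0])))
m=(a+b)/2-[.4997,.0047,0];print(np.degrees(np.arctan2(m[1],m[0])))
E
```

```text
t 8.6 grasp now [0.4986 0.0049 0.0652] yaw 0.1 -> shift [ 0.09  4.42 -0.02] rot [0.    0.001 0.001]
[ 0.50810551 -0.00113701  0.024     ] [ 0.5206446  -0.00862732  0.024     ] -30.85225234616686
-33.14277480791799
```

>>> {"name": "carry_out", "arguments": {
  "moves": [
    [1,0.1,2.5,0,0,0,0],
    [1,0.1,4.4,0,0,0,0],
    [1,0.1,4.4,0,0,0,0],
    [0,0.1,4.4,0,0,0,0],
    [0,0.1,4.4,0,0,0,0],
    [0,0.1,4.4,0,0,0,0],
    [0,0.1,4.4,0,0,0,0],
    [0,0.1,4.4,0,0,0,0],
    [0,0.1,4.4,0,0,0,0],
    [0,0.1,4.4,0,0,0,0],
    [0,0.1,4.4,0,0,0,0]
  ]
}}

```text
time: 9.7
position: [0.4994, 0.0045, 0.0268]
tool_rot: [0.707, 0.0, 0.0, -0.707]
ft_force: [0.6, 0.0, 3.1]
grip_width: 0.0526
```

```bash
python3 - <<'E'
from h import *
print(robot.get_obs()["grip_width"])
goto((.5855,.303,.155),11.5)
E
```

```text
0.05262345943871121
t 9.7 grasp now [0.4994 0.0045 0.0208] yaw 0.0 -> shift [  8.62 -13.42  29.85] rot [ 0.    -0.201  0.   ]
```

>>> {"name": "carry_out", "arguments": {
  "moves": [
    [0,0,-5,0,0,0,0],
    [0,0,-10,0,0,0,0],
    [0,0,-13.4,0,0,0,0],
    [0,1.2,-13.4,4.2,0,-0.1,0],
    [0,2.5,-13.4,8.6,0,-0.2,0],
    [0,3.8,-13.4,13,0,-0.2,0],
    [0,5.1,-13.4,17.5,0,-0.2,0],
    [0,6.4,-13.4,22,0,-0.2,0],
    [0,7.6,-13.4,26.4,0,-0.2,0],
    [0,8.6,-13.4,29.9,0,-0.2,0],
    [0,8.6,-13.4,29.9,0,-0.2,0],
    [0,8.6,-13.4,29.9,0,-0.2,0],
    [0,8.6,-13.4,29.9,0,-0.2,0]
  ]
}}

```text
time: 11.0
position: [0.5844, 0.3023, 0.1598]
tool_rot: [0.704, 0.07, -0.071, -0.703]
ft_force: [-1.0, -0.1, -1.5]
grip_width: 0.0527
```

```bash
python3 look.py 6 side,290,90,130,100,6;python3 - <<'E'
from h import *
goto((.5855,.303,.095),11.5)
E
```

```text
11.05 [0.5846 0.302  0.16  ] [ 0.3 -0.9 -0.3] [ 0.05 -0.09  0.01] 0.0526
t 11.05 grasp now [0.5846 0.302  0.154 ] yaw 11.4 -> shift [0.12 5.9  0.09] rot [ 0.001 -0.002 -0.002]
```

View pics/side6c.png

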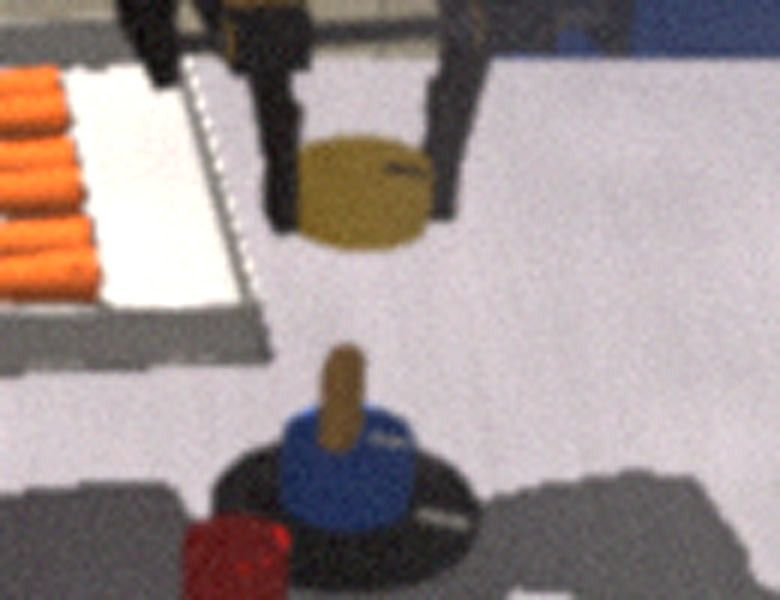

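>>> {"name": "carry_out", "arguments": {
  "moves": [
    [0,0.1,4,0.1,0,0,0],
    [0,0.1,5,0.1,0,0,0],
    [0,0.1,6,0.1,0,0,0],
    [0,0.1,6.6,0.1,0,0,0],
    [0,0.1,7.2,0.1,0,0,0],
    [0,0.1,7.5,0.1,0,0,0],
    [0,0.1,7.5,0.1,0,0,0]
  ]
}}

```text
time: 11.75
position: [0.5862, 0.3047, 0.0856]
tool_rot: [-0.704, -0.071, 0.071, 0.704]
ft_force: [0.0, -0.4, -1.8]
grip_width: 0.0523
```

```bash
python3 look.py 7 side,290,110,130,100,6
```

```text
11.8 [0.5863 0.3048 0.0859] [ 0.  -0.4 -1.1] [-0.02 -0.13 -0.06] 0.0523
```

View pics/side7c.png

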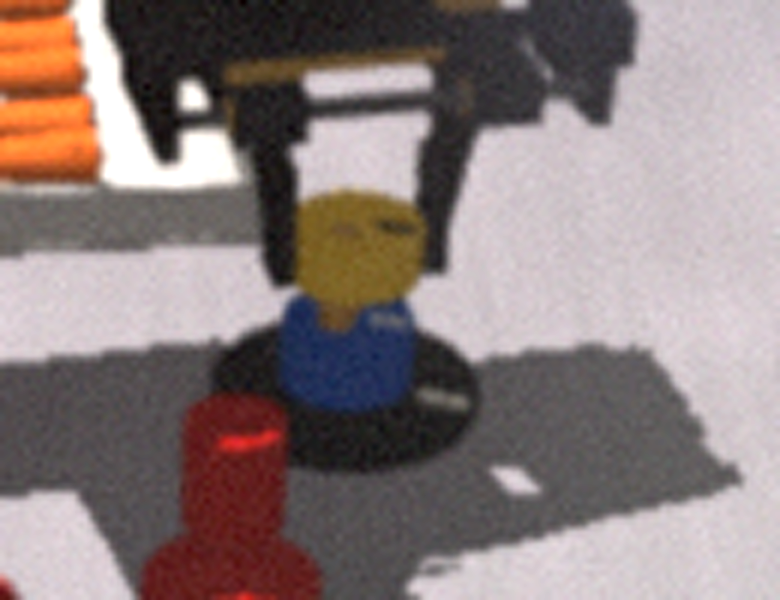

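>>> {"name": "carry_out", "arguments": {
  "moves": [
    [0,-0.1,0.8,-0.1,0,0,0],
    [0,-0.1,1.4,-0.1,0,0,0],
    [0,-0.1,1.6,-0.1,0,0,0],
    [0,-0.1,1.7,-0.1,0,0,0],
    [0,-0.1,1.7,-0.1,0,0,0]
  ]
}}

```text
time: 12.3
position: [0.585, 0.3034, 0.0688]
tool_rot: [0.704, 0.07, -0.071, -0.704]
ft_force: [-0.5, -1.0, 2.2]
grip_width: 0.0526
```

>>> {"name": "carry_out", "arguments": {
  "moves": [
    [1,0,0,0,0,0,0],
    [1,0,0,0,0,0,0],
    [1,0,0,0,0,0,0],
    [1,0,0,0,0,0,0],
    [1,0,-4,0,0,0,0],
    [1,0,-8,0,0,0,0],
    [1,0,-8,0,0,0,0],
    [1,0,-8,0,0,0,0]
  ]
}}

```text
time: 13.1
position: [0.586, 0.3037, 0.1498]
tool_rot: [-0.703, -0.072, 0.07, 0.704]
ft_force: [-0.5, 0.2, 0.1]
grip_width: 0.0866
```

```bash
python3 look.py 8 side,290,110,130,100,6; python3 - <<'E'
from h import *
goto((.3697,.3215,.10),0)
E
```

```text
13.15 [0.5849 0.3033 0.1483] [-1.1 -0.2  0.5] [-0.02 -0.13 -0.  ] 0.0869
t 13.15 grasp now [0.5849 0.3033 0.1423] yaw 11.5 -> shift [-20.72   4.25   6.05] rot [ 0.     0.2   -0.001]
```

View pics/side8c.png

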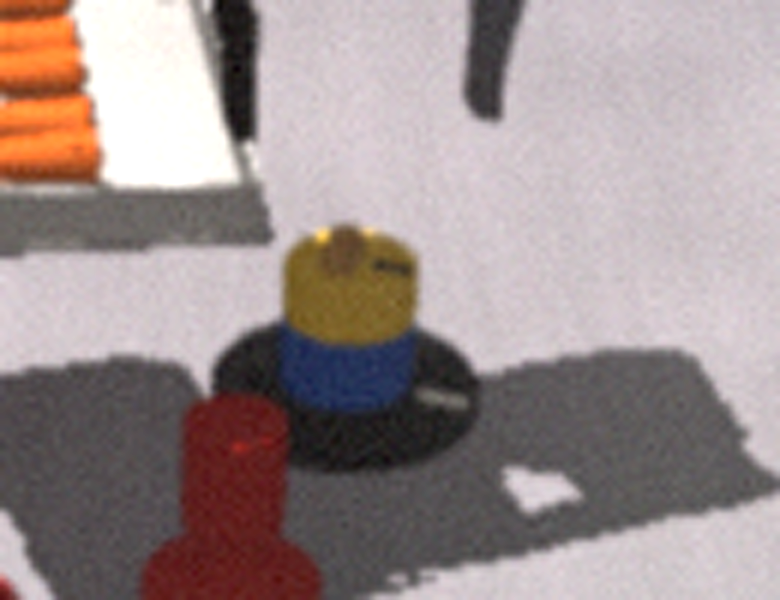

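>>> {"name": "carry_out", "arguments": {
  "moves": [
    [1,-4.5,0,1.3,0,0.1,0],
    [1,-9,0,2.6,0,0.2,0],
    [1,-13.5,0,3.9,0,0.2,0],
    [1,-18,1,5.2,0,0.2,0],
    [1,-20.7,4.2,6,0,0.2,0],
    [1,-20.7,4.2,6,0,0.2,0],
    [1,-20.7,4.2,6,0,0.2,0],
    [1,-20.7,4.2,6,0,0.2,0]
  ]
}}

```text
time: 13.95
position: [0.3721, 0.3215, 0.1064]
tool_rot: [-0.707, -0.0, -0.001, 0.707]
ft_force: [0.6, 0.2, 0.7]
grip_width: 0.0867
```

```bash
python3 look.py 9 side,210,110,130,100,6; python3 - <<'E'
from h import *
goto((.3697,.3215,.03),0)
E
```

```text
14.0 [0.3725 0.3216 0.1067] [-0.4  0.1  1.2] [ 0.05 -0.11 -0.03] 0.087
t 14.0 grasp now [0.3725 0.3216 0.1007] yaw -0.0 -> shift [-0.29  7.07 -0.01] rot [-0.001 -0.001  0.002]
```

View pics/side9c.png

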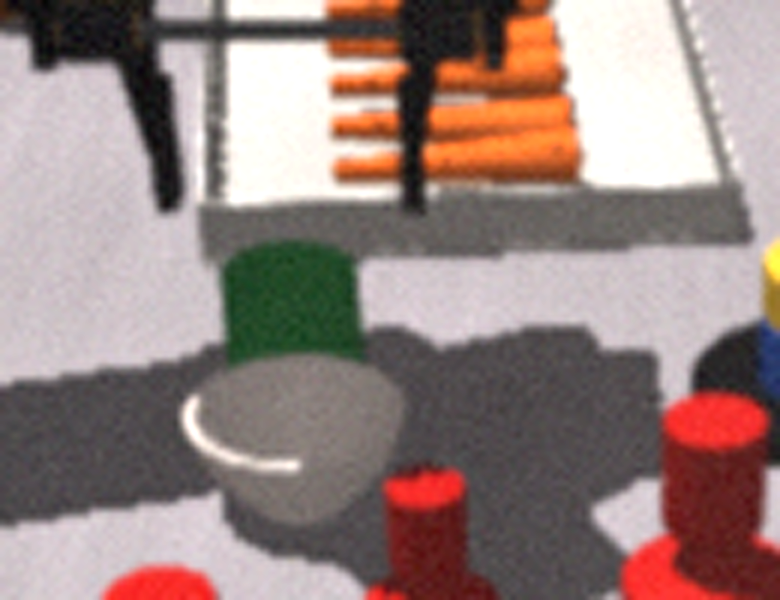

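>>> {"name": "carry_out", "arguments": {
  "moves": [
    [1,-0.3,3,0,0,0,0],
    [1,-0.3,6,0,0,0,0],
    [1,-0.3,7.1,0,0,0,0],
    [1,-0.3,7.1,0,0,0,0],
    [0,-0.3,7.1,0,0,0,0],
    [0,-0.3,7.1,0,0,0,0],
    [0,-0.3,7.1,0,0,0,0],
    [0,-0.3,7.1,0,0,0,0],
    [0,-0.3,7.1,0,0,0,0],
    [0,-0.3,7.1,0,0,0,0],
    [0,-0.3,7.1,0,0,0,0],
    [0,-0.3,2.5,0,0,0,0],
    [0,-0.3,-2,0,0,0,0],
    [0,-0.3,-5,0,0,0,0],
    [0,-0.3,-5,0,0,0,0],
    [0,-0.3,-5,0,0,0,0]
  ]
}}

```text
time: 15.6
position: [0.3674, 0.3211, 0.1568]
tool_rot: [-0.707, -0.0, -0.0, 0.707]
ft_force: [0.2, -0.2, -0.1]
grip_width: 0.0555
```

```bash
python3 look.py 10 side,210,60,130,100,6; python3 - <<'E'
from h import *
# green tray centre, local y unit
c=np.array([.643,-.012]);t=np.radians(-3.7);y=np.array([-np.sin(t),np.cos(t)])
for s in(.045,-.045): print(c+s*y)
p=c+.045*y
goto((*p,.15),-3.7);goto((*p,.045),-3.7)
E
```

```text
15.65 [0.3668 0.3207 0.1558] [-0.2 -0.8 -0.7] [-0.04 -0.1   0.04] 0.0556
[0.64590395 0.0329062 ]
[ 0.64009605 -0.0569062 ]
t 15.65 grasp now [0.3668 0.3207 0.1498] yaw 0.0 -> shift [ 27.91  -0.03 -28.79] rot [ 0.001  0.065 -0.001]
t 15.65 grasp now [0.3668 0.3207 0.1498] yaw 0.0 -> shift [ 27.93  10.47 -28.78] rot [ 0.001  0.065 -0.001]
```

View pics/side10c.png

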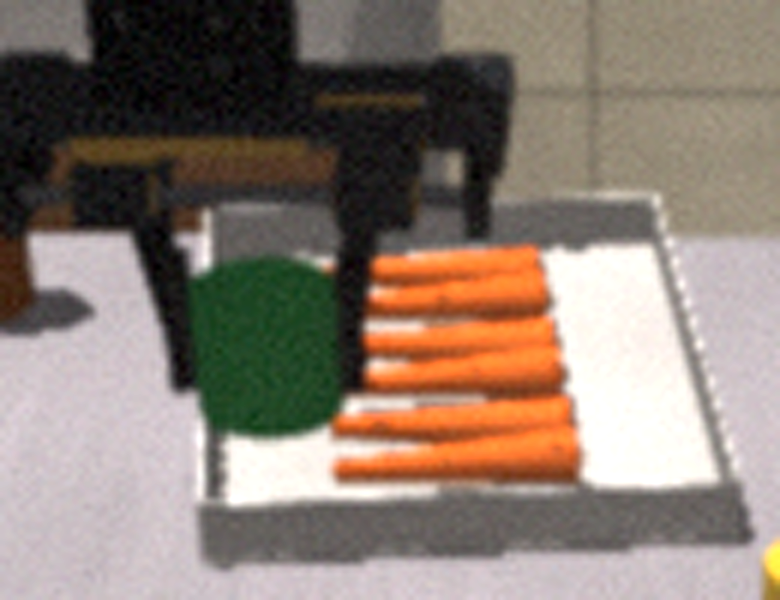

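>>> {"name": "carry_out", "arguments": {
  "moves": [
    [0,3,-2,-3.1,0,0.06,0],
    [0,6,-2,-6.2,0,0.06,0],
    [0,9.2,-2,-9.5,0,0.06,0],
    [0,12.4,-2,-12.8,0,0.06,0],
    [0,15.6,-2,-16.1,0,0.06,0],
    [0,18.8,-2,-19.4,0,0.06,0],
    [0,22,-2,-22.7,0,0.06,0],
    [0,25.2,-1,-26,0,0.06,0],
    [0,27.9,2,-28.8,0,0.06,0],
    [0,27.9,5,-28.8,0,0.06,0],
    [0,27.9,5,-28.8,0,0.06,0],
    [0,27.9,5,-28.8,0,0.06,0]
  ]
}}

```text
time: 16.85
position: [0.6444, 0.0336, 0.1041]
tool_rot: [-0.707, 0.023, -0.019, 0.707]
ft_force: [-0.4, -0.2, -0.5]
grip_width: 0.0554
```

```bash
python3 look.py 11 side,320,190,130,100,6; python3 - <<'E'
from h import *
goto((.6455,.033,.035),-3.7)
E
```

```text
16.9 [0.6456 0.0339 0.1058] [ 0.3 -0.5  0.3] [ 0.03 -0.07  0.01] 0.0552
t 16.9 grasp now [0.6455 0.0339 0.0998] yaw -3.4 -> shift [ 0.02  6.48 -0.09] rot [-0.     0.005 -0.002]
```

View pics/side11c.png

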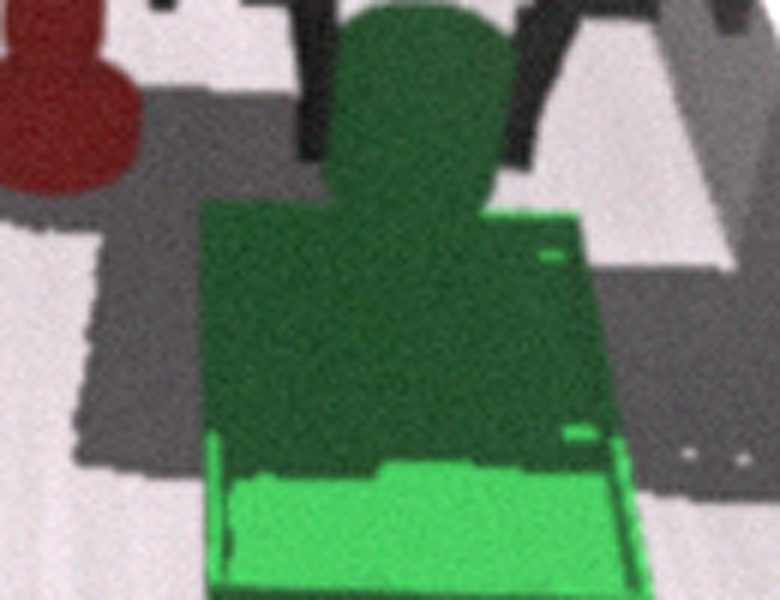

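>>> {"name": "carry_out", "arguments": {
  "moves": [
    [0,0,3,-0.1,0,0,0],
    [0,0,5,-0.1,0,0,0],
    [0,0,5.8,-0.1,0,0,0],
    [0,0,6.3,-0.1,0,0,0],
    [0,0,6.3,-0.1,0,0,0],
    [0,0,6.3,-0.1,0,0,0]
  ]
}}

```text
time: 17.5
position: [0.6473, 0.0323, 0.0449]
tool_rot: [0.707, -0.02, 0.022, -0.707]
ft_force: [1.1, -0.2, -0.3]
grip_width: 0.0554
```

>>> {"name": "carry_out", "arguments": {
  "moves": [
    [0,0,0.2,0,0,0,0],
    [0,0,0.4,0,0,0,0],
    [0,0,0.4,0,0,0,0],
    [0,0,0.4,0,0,0,0]
  ]
}}

```text
time: 17.9
position: [0.647, 0.0321, 0.0402]
tool_rot: [0.707, -0.021, 0.022, -0.707]
ft_force: [0.6, 0.3, 3.6]
grip_width: 0.0552
```

>>> {"name": "carry_out", "arguments": {
  "moves": [
    [0.75,0,0,0,0,0,0],
    [0.75,0,0,0,0,0,0],
    [0.75,0,0,0,0,0,0],
    [0.75,0,-1,0,0,0,0],
    [0.75,0,-4,0,0,0,0],
    [0.75,0,-8,0,0,0,0],
    [1,0,-11,0,0,0,0],
    [1,0,-11,0,0,0,0],
    [1,0,-11,0,0,0,0]
  ]
}}

```text
time: 18.8
position: [0.6467, 0.0321, 0.1508]
tool_rot: [0.707, -0.021, 0.022, -0.707]
ft_force: [-1.1, 0.4, -0.4]
grip_width: 0.0814
```

```bash
python3 look.py 12 side,320,170,130,100,6; python3 - <<'E'
from h import *
goto((.3859,-.3128,.15),0)
E
```

```text
18.85 [0.6458 0.0322 0.1494] [-0.5 -0.6 -0.3] [-0.03 -0.05  0.05] 0.0836
t 18.85 grasp now [0.6458 0.0322 0.1434] yaw -3.4 -> shift [-23.88  -0.64 -36.  ] rot [-0.    -0.06  -0.001]
```

View pics/side12c.png

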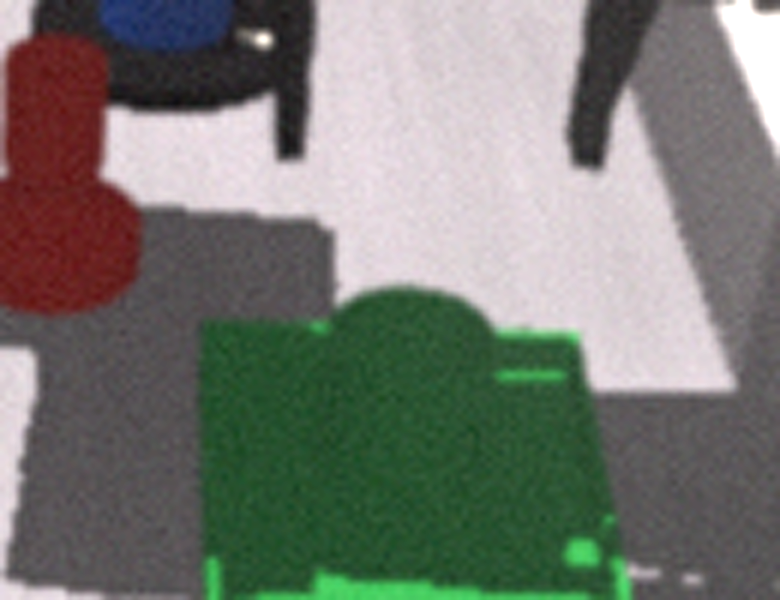

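>>> {"name": "carry_out", "arguments": {
  "moves": [
    [1,-2.6,0,-4,0,-0.06,0],
    [1,-5.3,0,-8,0,-0.06,0],
    [1,-8,0,-12,0,-0.06,0],
    [1,-10.6,0,-16,0,-0.06,0],
    [1,-13.3,0,-20,0,-0.06,0],
    [1,-16,0,-24,0,-0.06,0],
    [1,-18.6,0,-28,0,-0.06,0],
    [1,-21.3,0,-32,0,-0.06,0],
    [1,-23.9,2,-36,0,-0.06,0],
    [1,-23.9,3.4,-36,0,-0.06,0],
    [1,-23.9,3.4,-36,0,-0.06,0],
    [1,-23.9,3.4,-36,0,-0.06,0],
    [1,-23.9,3.4,-36,0,-0.06,0]
  ]
}}

```text
time: 20.15
position: [0.3867, -0.3119, 0.1155]
tool_rot: [-0.707, -0.0, 0.001, 0.707]
ft_force: [0.4, 0.1, 0.0]
grip_width: 0.0873
```

```bash
python3 look.py 13 side,170,320,130,100,6; python3 - <<'E'
from h import *
goto((.3859,-.3128,.050),0)
E
```

```text
20.2 [ 0.387  -0.312   0.1158] [ 0.9 -0.6 -0.1] [-0.01 -0.1   0.01] 0.0875
t 20.2 grasp now [ 0.387  -0.312   0.1098] yaw 0.1 -> shift [-0.11  5.98 -0.08] rot [0.    0.002 0.   ]
```

View pics/side13c.png

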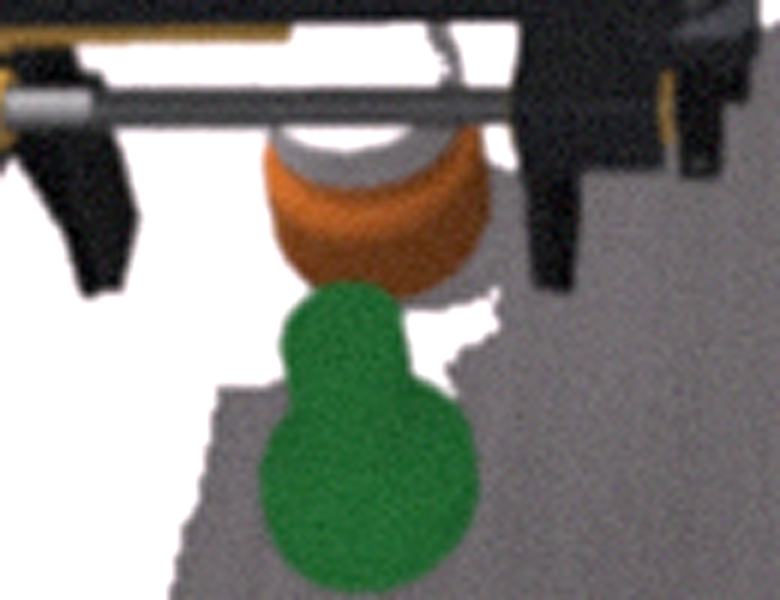

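>>> {"name": "carry_out", "arguments": {
  "moves": [
    [0.65,-0.1,1.5,-0.1,0,0,0],
    [0.65,-0.1,3,-0.1,0,0,0],
    [0.65,-0.1,5,-0.1,0,0,0],
    [0.6,-0.1,6,-0.1,0,0,0],
    [0.5,-0.1,6,-0.1,0,0,0],
    [0,-0.1,6,-0.1,0,0,0],
    [0,-0.1,6,-0.1,0,0,0],
    [0,-0.1,6,-0.1,0,0,0],
    [0,-0.1,6,-0.1,0,0,0],
    [0,-0.1,6,-0.1,0,0,0],
    [0,-0.1,6,-0.1,0,0,0],
    [0,-0.1,6,-0.1,0,0,0],
    [0,-0.1,6,-0.1,0,0,0]
  ]
}}

```text
time: 21.5
position: [0.3856, -0.3142, 0.0562]
tool_rot: [0.707, 0.0, 0.0, -0.707]
ft_force: [0.7, 0.6, 5.9]
grip_width: 0.0272
```

>>> {"name": "carry_out", "arguments": {
  "moves": [
    [0,0,-2,0,0,0,0],
    [0,0,-6,0,0,0,0],
    [0,0,-10,0,0,0,0],
    [0,0,-10,0,0,0,0],
    [0,0,-10,0,0,0,0]
  ]
}}

```text
time: 22.0
position: [0.3854, -0.314, 0.1561]
tool_rot: [0.708, 0.0, 0.0, -0.707]
ft_force: [-0.6, -0.3, -2.0]
grip_width: 0.0271
```

```bash
python3 look.py 14 side,170,270,130,100,6; python3 - <<'E'
from h import *
for uv in((310,115),(438,115),(310,103),(438,100)): print(at_z("top",uv,0),at_z("top",uv,.1))
goto((.640,-.057,.15),-3.7)
E
```

```text
22.05 [ 0.3848 -0.3133  0.1551] [ 0.3  0.7 -1.6] [ 0.02 -0.09 -0.01] 0.0269
[ 7.76452645e-01  1.56415513e-02 -1.11022302e-16] [0.73990202 0.01272449 0.1       ]
[ 0.7714243  -0.27670689  0.        ] [ 0.73537883 -0.25025432  0.1       ]
[0.80479794 0.01536384 0.        ] [0.76539972 0.01247468 0.1       ]
[ 0.8066894  -0.27789997  0.        ] [ 0.76710117 -0.25132754  0.1       ]
t 22.05 grasp now [ 0.3848 -0.3133  0.1491] yaw -0.0 -> shift [25.52 -0.09 25.63] rot [-0.001  0.064 -0.001]
```

View pics/side14c.png

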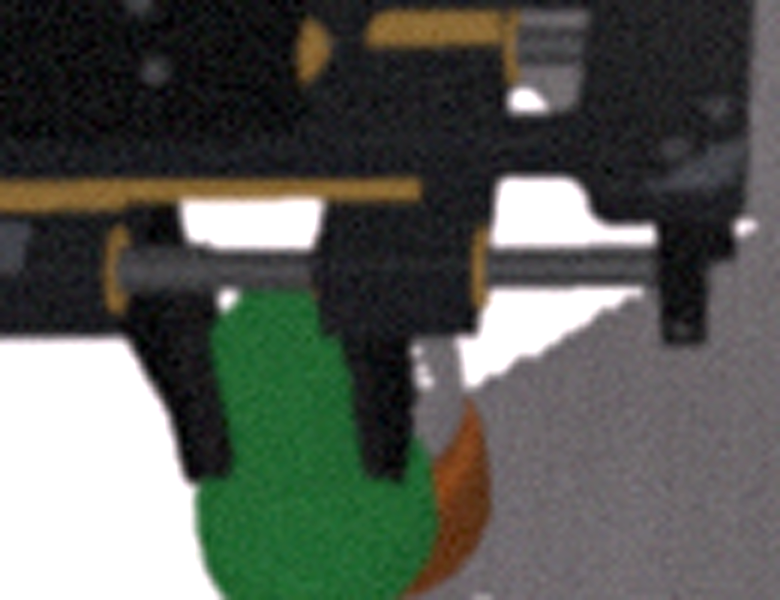

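>>> {"name": "carry_out", "arguments": {
  "moves": [
    [0,3.2,0,3.2,0,0.06,0],
    [0,6.4,0,6.4,0,0.06,0],
    [0,9.6,0,9.6,0,0.06,0],
    [0,12.8,0,12.8,0,0.06,0],
    [0,16,0,16,0,0.06,0],
    [0,19.2,0,19.2,0,0.06,0],
    [0,22.4,0,22.5,0,0.06,0],
    [0,25.5,0,25.6,0,0.06,0],
    [0,25.5,4,25.6,0,0.06,0],
    [0,25.5,7,25.6,0,0.06,0],
    [0,25.5,7,25.6,0,0.06,0],
    [0,25.5,7,25.6,0,0.06,0],
    [0,25.5,7,25.6,0,0.06,0]
  ]
}}

```text
time: 23.35
position: [0.6409, -0.0584, 0.0862]
tool_rot: [0.707, -0.021, 0.022, -0.707]
ft_force: [0.5, -0.1, -0.5]
grip_width: 0.0275
```

```bash
python3 look.py 15 side,320,190,130,100,6; python3 - <<'E'
from h import *
goto((.640,-.057,.0545),-3.7)
E
```

```text
23.4 [ 0.6413 -0.0586  0.0869] [-0.4 -0.9 -0.1] [-0.02 -0.11  0.04] 0.0271
t 23.4 grasp now [ 0.6413 -0.0586  0.0809] yaw -3.5 -> shift [-0.15  2.64  0.15] rot [0.001 0.004 0.003]
```

View pics/side15c.png

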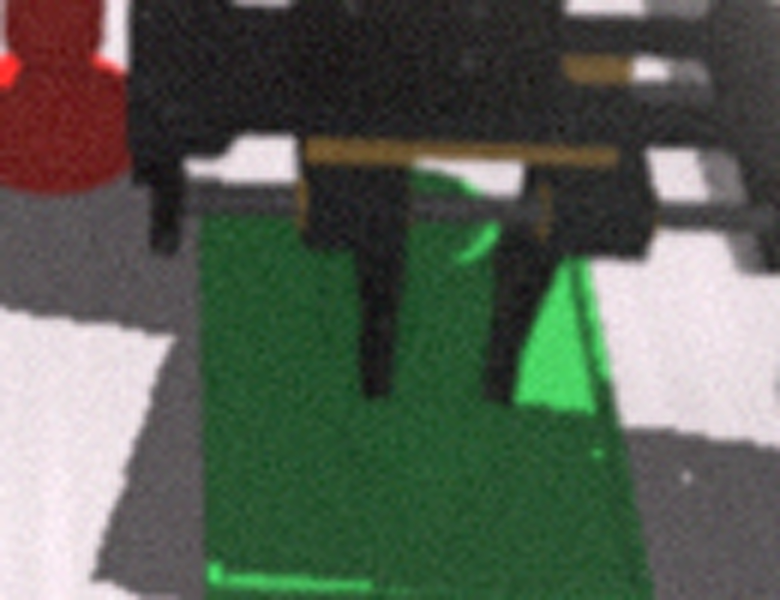

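>>> {"name": "carry_out", "arguments": {
  "moves": [
    [0,0,1.2,0.1,0,0,0],
    [0,0,2,0.1,0,0,0],
    [0,0,2.4,0.1,0,0,0],
    [0,0,2.5,0.1,0,0,0],
    [0,0,2.5,0.1,0,0,0],
    [0,0,2.5,0.1,0,0,0]
  ]
}}

```text
time: 24.0
position: [0.6406, -0.0569, 0.0606]
tool_rot: [0.707, -0.021, 0.021, -0.707]
ft_force: [0.4, -0.9, -0.4]
grip_width: 0.0276
```

>>> {"name": "carry_out", "arguments": {
  "moves": [
    [0,0,0.1,0,0,0,0],
    [0,0,0.1,0,0,0,0],
    [0,0,0.1,0,0,0,0]
  ]
}}

```text
time: 24.3
position: [0.6407, -0.0569, 0.0603]
tool_rot: [0.707, -0.021, 0.022, -0.707]
ft_force: [-0.1, 0.4, 5.0]
grip_width: 0.0272
```

Contact at 5 N. Release and rise.

>>> {"name": "carry_out", "arguments": {
  "moves": [
    [0.6,0,0,0,0,0,0],
    [0.6,0,0,0,0,0,0],
    [0.6,0,0,0,0,0,0],
    [0.6,0,-1,0,0,0,0],
    [0.6,0,-4,0,0,0,0],
    [0.6,0,-8,0,0,0,0],
    [1,0,-10,0,0,0,0],
    [1,0,-10,0,0,0,0],
    [1,0,-10,0,0,0,0]
  ]
}}

```text
time: 25.2
position: [0.6403, -0.0568, 0.1601]
tool_rot: [0.707, -0.021, 0.021, -0.707]
ft_force: [-0.5, 0.3, -0.5]
grip_width: 0.0687
```

```bash
python3 look.py 16 side,320,190,130,100,6; python3 - <<'E'
from h import *
goto((.4335,.139,.15),45)
goto((.4335,.139,.15),0)
E
```

```text
25.25 [ 0.6396 -0.0567  0.1589] [-1.2 -0.2 -0.1] [-0.   -0.05 -0.01] 0.0723
t 25.25 grasp now [ 0.6396 -0.0567  0.1529] yaw -3.4 -> shift [-21.75   0.33  18.3 ] rot [-0.001 -0.845 -0.001]
t 25.25 grasp now [ 0.6396 -0.0567  0.1529] yaw -3.4 -> shift [-21.75   0.33  18.3 ] rot [-0.    -0.06  -0.002]
```

View pics/side16c.png

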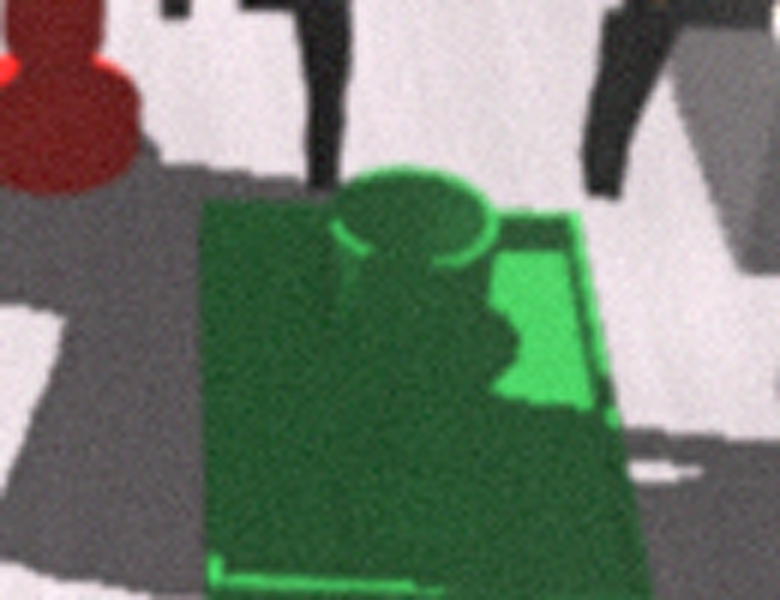

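>>> {"name": "carry_out", "arguments": {
  "moves": [
    [1,-3.5,0,3,0,0.14,0],
    [1,-7,0,6,0,0.28,0],
    [1,-10.5,0,9,0,0.42,0],
    [1,-14,0,12,0,0.56,0],
    [1,-17.5,0,15,0,0.7,0],
    [0.8,-21.7,0,18.3,0,0.85,0],
    [0.65,-21.7,1,18.3,0,1,0],
    [0.65,-21.7,3,18.3,0,1,0],
    [0.65,-21.7,3,18.3,0,1,0],
    [0.65,-21.7,3,18.3,0,1,0],
    [0.65,-21.7,3,18.3,0,1,0]
  ]
}}

```text
time: 26.35
position: [0.4351, 0.1386, 0.1295]
tool_rot: [0.61, -0.358, 0.358, -0.61]
ft_force: [0.6, -0.6, 1.4]
grip_width: 0.0578
```

```bash
python3 look.py 17 side,220,140,130,100,6; python3 - <<'E'
from h import *
goto((.4335,.139,.05),-61)
E
```

```text
26.4 [0.4353 0.1386 0.1298] [-0.1  0.6 -0.8] [-0.02 -0.    0.  ] 0.0574
t 26.4 grasp now [0.4353 0.1386 0.1238] yaw -60.8 -> shift [-0.13  7.38 -0.14] rot [-0.     0.004  0.   ]
```

View pics/side17c.png

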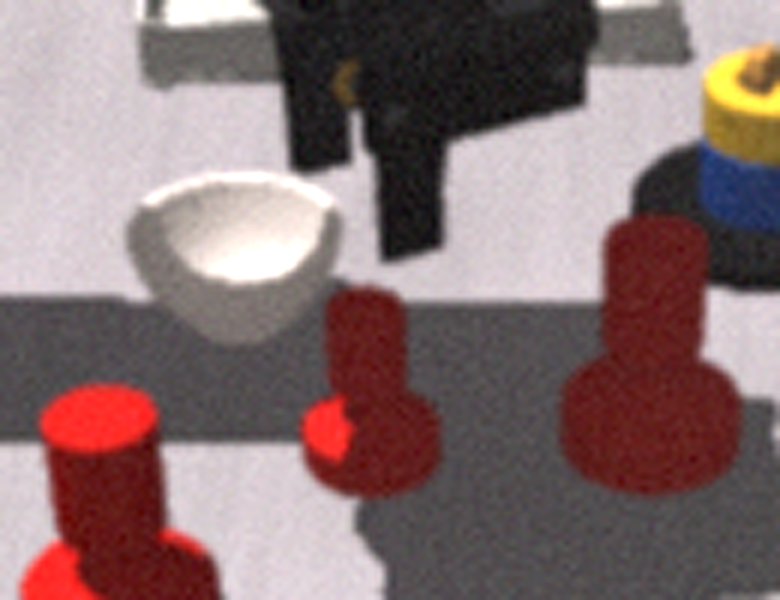

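```bash
python3 - <<'E'
from h import *
print(at_z("top",(210.4,291.6),.04))
E
```

```text
[0.37782462 0.23120717 0.04      ]
```

>>> {"name": "carry_out", "arguments": {
  "moves": [
    [0.52,-0.1,2,-0.1,0,0,0],
    [0.52,-0.1,4,-0.1,0,0,0],
    [0.52,-0.1,6,-0.1,0,0,0],
    [0.52,-0.1,7.2,-0.1,0,0,0],
    [0.52,-0.1,7.4,-0.1,0,0,0],
    [0.52,-0.1,7.4,-0.1,0,0,0],
    [0,-0.1,7.4,-0.1,0,0,0],
    [0,-0.1,7.4,-0.1,0,0,0],
    [0,-0.1,7.4,-0.1,0,0,0],
    [0,-0.1,7.4,-0.1,0,0,0],
    [0,-0.1,7.4,-0.1,0,0,0],
    [0,-0.1,7.4,-0.1,0,0,0]
  ]
}}

```text
time: 27.6
position: [0.4338, 0.1392, 0.0561]
tool_rot: [-0.61, 0.357, -0.358, 0.61]
ft_force: [-0.1, -0.2, 5.7]
grip_width: 0.0274
```

>>> {"name": "carry_out", "arguments": {
  "moves": [
    [0,0,-2,0,0,0,0],
    [0,0,-6,0,0,0,0],
    [0,0,-10,0,0,0,0],
    [0,0,-13,0,0,0,0],
    [0,0,-13,0,0,0,0],
    [0,0,-13,0,0,0,0]
  ]
}}

```text
time: 28.2
position: [0.4331, 0.1392, 0.1857]
tool_rot: [-0.61, 0.357, -0.358, 0.61]
ft_force: [0.0, 0.6, -1.7]
grip_width: 0.0274
```

```bash
python3 look.py 18 side,220,100,130,100,6; python3 - <<'E'
from h import *
goto((.5815,-.314,.19),-61);goto((.5815,-.314,.09),-61)
E
```

```text
28.25 [0.4324 0.1391 0.1848] [ 0.1  0.5 -0.9] [-0.03  0.01  0.01] 0.0275
t 28.25 grasp now [0.4324 0.1391 0.1788] yaw -60.7 -> shift [46.82 -1.14 -9.15] rot [ 0.002  0.005 -0.001]
t 28.25 grasp now [0.4324 0.1391 0.1788] yaw -60.7 -> shift [46.83  8.86 -9.13] rot [ 0.002  0.005 -0.001]
```

View pics/side18c.png

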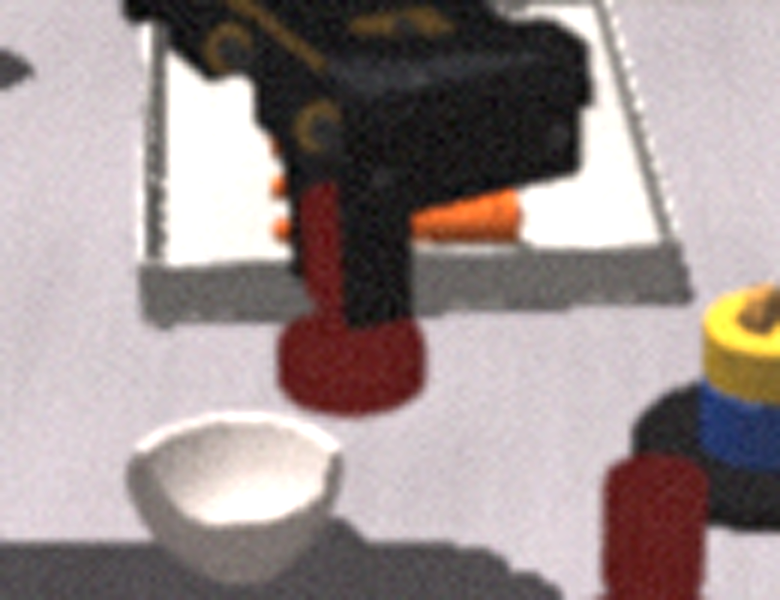

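>>> {"name": "carry_out", "arguments": {
  "moves": [
    [0,4.7,0,-0.9,0,0,0],
    [0,9.4,0,-1.8,0,0,0],
    [0,14.1,0,-2.7,0,0,0],
    [0,18.8,0,-3.7,0,0,0],
    [0,23.5,0,-4.6,0,0,0],
    [0,28.2,0,-5.5,0,0,0],
    [0,32.9,0,-6.4,0,0,0],
    [0,37.6,0,-7.3,0,0,0],
    [0,42,0,-8.2,0,0,0],
    [0,46.8,2,-9.1,0,0,0],
    [0,46.8,6,-9.1,0,0,0],
    [0,46.8,9,-9.1,0,0,0],
    [0,46.8,9,-9.1,0,0,0],
    [0,46.8,9,-9.1,0,0,0],
    [0,46.8,9,-9.1,0,0,0]
  ]
}}

```text
time: 29.75
position: [0.5835, -0.3137, 0.0964]
tool_rot: [0.61, -0.357, 0.358, -0.61]
ft_force: [-0.3, -0.6, 0.8]
grip_width: 0.0273
```

```bash
python3 look.py 19 side,310,320,130,100,6; python3 - <<'E'
from h import *
goto((.5815,-.314,.0545),-61)
E
```

```text
29.8 [ 0.5839 -0.3138  0.0971] [-0.2 -0.5 -0.3] [-0.03 -0.04  0.03] 0.0273
t 29.8 grasp now [ 0.5839 -0.3139  0.0911] yaw -60.7 -> shift [-0.11  3.66 -0.22] rot [-0.001  0.005  0.003]
```

View pics/side19c.png

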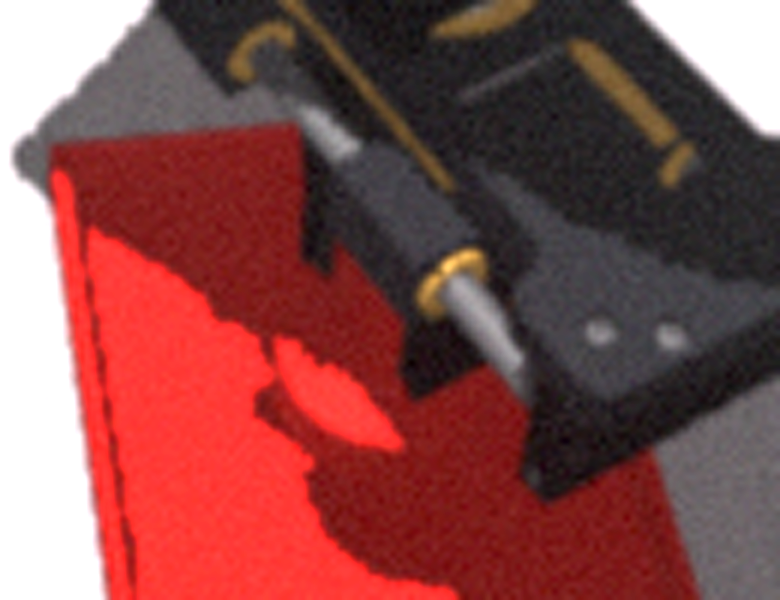

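>>> {"name": "carry_out", "arguments": {
  "moves": [
    [0,-0.1,2,-0.2,0,0,0],
    [0,-0.1,3,-0.2,0,0,0],
    [0,-0.1,3.4,-0.2,0,0,0],
    [0,-0.1,3.6,-0.2,0,0,0],
    [0,-0.1,3.6,-0.2,0,0,0],
    [0,-0.1,3.6,-0.2,0,0,0]
  ]
}}

```text
time: 30.4
position: [0.5811, -0.314, 0.0602]
tool_rot: [0.61, -0.357, 0.358, -0.61]
ft_force: [-0.5, 0.0, 0.3]
grip_width: 0.0274
```

>>> {"name": "carry_out", "arguments": {
  "moves": [
    [0,0,0.1,0,0,0,0],
    [0,0,0.1,0,0,0,0],
    [0.6,0,0.1,0,0,0,0],
    [0.6,0,0.1,0,0,0,0],
    [0.6,0,0.1,0,0,0,0],
    [0.6,0,0.1,0,0,0,0],
    [0.6,0,-1,0,0,0,0],
    [0.6,0,-4,0,0,0,0],
    [0.6,0,-8,0,0,0,0],
    [0.6,0,-12,0,0,0,0],
    [0.6,0,-12,0,0,0,0],
    [0.6,0,-12,0,0,0,0]
  ]
}}

```text
time: 31.6
position: [0.5811, -0.314, 0.1816]
tool_rot: [0.61, -0.356, 0.359, -0.61]
ft_force: [0.2, 0.8, 0.0]
grip_width: 0.0521
```

```bash
python3 - <<'E'
from h import *
goto((.28,-.56,.24),None,False)
E
```

```text
t 31.6 grasp now [ 0.5811 -0.314   0.1756] yaw -60.7 -> shift [  6.76  -5.87 -38.28] rot [-0.001  0.     0.003]
```

>>> {"name": "carry_out", "arguments": {
  "moves": [
    [0.6,0,-5,0,0,0,0],
    [0.6,0.7,-5.8,-4.5,0,0,0],
    [0.6,1.5,-5.8,-9,0,0,0],
    [0.6,2.3,-5.8,-13.5,0,0,0],
    [0.6,3.2,-5.8,-18,0,0,0],
    [0.6,4,-5.8,-22.5,0,0,0],
    [0.6,4.8,-5.8,-27,0,0,0],
    [0.6,5.6,-5.8,-31.5,0,0,0],
    [0.6,6.2,-5.8,-35,0,0,0],
    [0.6,6.8,-5.8,-38.3,0,0,0],
    [0.6,6.8,-5.8,-38.3,0,0,0],
    [0.6,6.8,-5.8,-38.3,0,0,0]
  ]
}}

```text
time: 32.8
position: [0.2787, -0.5595, 0.2357]
tool_rot: [-0.609, 0.359, -0.357, 0.611]
ft_force: [0.2, -0.8, -0.6]
grip_width: 0.0521
```

```bash
python3 look.py 20 side,200,140,260,195,3 top,140,140,250,185,3
```

```text
32.9 [ 0.2801 -0.5588  0.2364] [-0.1 -0.1  0.1] [ 0.01 -0.02  0.01] 0.0521
```

View pics/side20.png

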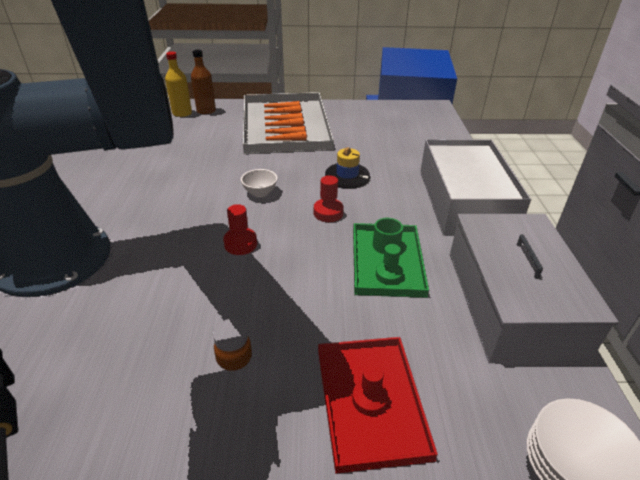

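View pics/top20.png

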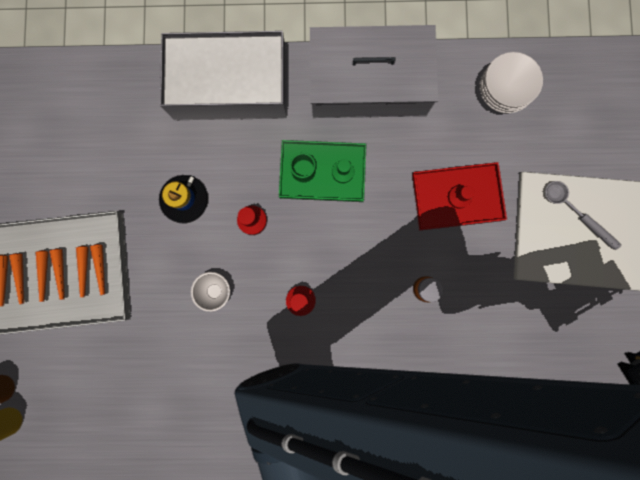

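View pics/top20c.png

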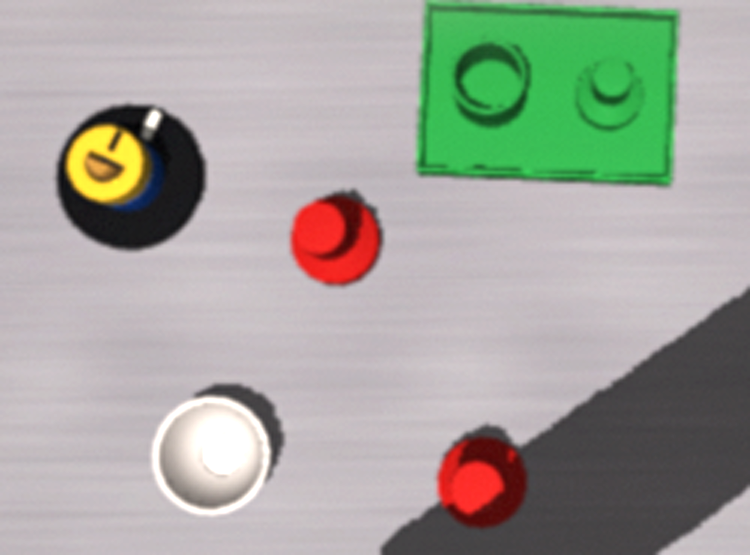

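```bash
python3 - <<'E'
from meas import *
import meas
for n in P: meas.I[n]=cv2.imread(f"pics/{n}20.png")[:,:,::-1].copy()
M={"top":comp("top","yellow",(175,194)),"side":comp("side","yellow",(348,158))}
print("yellow x y z_underside mm",(fit(M,[(.027,0,.024)],(.5855,.303,.042))[0]*1000).round(1))
for n in P:
    a=cv2.imread(f"pics/{n}0.png").astype(int)
    b=cv2.imread(f"pics/{n}20.png").astype(int)
print("bowl px",[cv2.connectedComponentsWithStats((cv2.imread(f"pics/top{k}.png")[270:315,185:235].min(2)>170).astype(np.uint8))[3][1].round(1) for k in(0,20)])
print("jar px",[(lambda h:np.argwhere((h[...,0]>5)&(h[...,0]<20)&(h[...,1]>120))[:].mean(0).round(1))(cv2.cvtColor(cv2.imread(f"pics/side{k}.png")[325:372,205:260],cv2.COLOR_BGR2HSV)) for k in(0,20)])
robot.hand_in();print(robot.get_obs()["time"])
E
```

```text
yellow x y z_underside mm [586.9 306.   41.1]
bowl px [array([15.4,  8.2]), array([16.3,  9.1])]
jar px [array([31.2, 28.9]), array([31.7, 28.8])]
the job is handed in; nothing more can be done
the job is handed in; nothing more can be done
```

I did every step of the job and handed it in at about 33 s; the hand-in gives no verdict.

**What I did**
- **Shaft:** I put the blue spacer on first, then the yellow on top, both turned to about −22°, where I measured the shaft's flat. Neither met any noticeable resistance going down.
- **Green tray:** the green ring and the green tamper stand upright side by side, about 9 cm apart between centres.
- **Red tray:** the smallest of the three red tampers stands upright near the middle. I picked it because its outline matched a 50 mm foot and a 66 mm height; the other two came out clearly larger, and I left them alone.

**Last checks**
- **Seating:** in the last pictures the yellow spacer sits flush on the blue one. Its underside measures 41 mm up, against the expected 42 mm.
- **Marking bars:** they look lined up with the shaft's bar, but I judged that by eye and did not measure it again after release.
- **Trays:** the ring and both tampers look upright and clear of the tray walls.
- **Jar:** its place in the picture is unchanged, to within about 0.5 px.
- **Bowl:** my crude bright-pixel check moved by about 1.3 px (about 2.5 mm). I put that down to the lighting, since the gripper never touched the bowl and it looks unmoved in the picture, but I did not rule out a small shift.
- **Camera disagreement:** the two views differed by 1–4 mm for most of the objects I measured, and by about 7–10 mm on the tray centres. That was within the fit of the spacers and the room in the trays.

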